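# Assemble the pastry stand and dress it, sticks to the customers and tabs to the staff

### The job

Set up the two-level pastry stand on the counter: fit the loose upper shelf fully down on the square post, long sides along the width of the stand, cap the post with the sign holder, its black face to the customers, and bring over every pastry from the baking sheet. The bars lie flat side by side on the lower shelf with their sticks pointing straight out over its front edge to the customers (stick past the edge, chocolate wholly on the shelf); the tartlets stand on the upper shelf, midway between its front and back edges, with their card tabs pointing straight back to the staff side. Leave the jar, the cup and the spatula where they are.

Things in the scene. Friction and masses are not known exactly. Their poses are not given: they have to be found in the camera images.
- stand: Fixed steel display stand. Origin: on the counter under its post; +x to the customers (front, away from the robot), -x staff side, y along its width. Lower shelf: top 12 mm up, x -55 to +170 mm (front edge), y -125 to +125. Post at x = y = 0: 20 mm square, flats along x and y, seat flange (radius 36) with its top at 112 mm; square on up to 184, tapered tip to 192.
- stand_seat (a point): Centre of the top face of the post's seat flange, 112 mm above the counter: the upper shelf's underside rests here.
- stand_front (a point): Middle of the top front edge of the lower shelf (stand x = 170 mm, 12 mm above the counter).
- shelf: Loose upper shelf, 0.45 kg, lying beside the stand: steel plate 80 mm (x) by 230 (y), 8 thick, with a dark square sleeve 32 mm wide, flats along x and y, rising 40 mm above the plate at its centre; a 22 mm square bore runs through both. Origin: centre of the underside, z up. Fits either way round (half turn); long sides along the stand's y.
- shelf_grip (a point): On the axis of the upper shelf's sleeve, 34 mm above the underside: the height to grip the sleeve (32 mm across the flats); the post then comes up between the fingers.
- sign: Small sign holder, 0.1 kg, standing on the counter: a 32 mm square dark sleeve, 37 mm high, closed on top, with a 22 mm square bore open below (34 deep); on it an upright panel 60 mm wide (y), 8 thick (x = 8 to 16 mm), from 37 to 83 mm high. Origin: centre of the underside. +x is its face (black sheet, flush with the sleeve). Seated, it rests on the upper shelf's sleeve at 160 mm.
- sign_face (a point): Centre of the face of the sign panel: 16 mm ahead of the sign's origin along its +x, 60 mm up. Grip the 8 mm panel between face and back.
- tray: Fixed flat baking sheet without a rim, steel lined with white paper, 220 mm (x) by 256 (y), its top 3 mm above the counter. Origin: centre of its underside. It lies on the other side of the stand from the loose shelf; the pastries start on it, some sticks over its edge.
- bar0: Chocolate-coated cake bar on a flat wooden stick, lying flat, 45 g: chocolate 69 mm long (x) with round ends, 38 wide (y), 18 high, parallel sides; stick 10 mm wide, 4 thick, 38 mm out of the +x end, 7 to 11 mm above the underside. Origin: centre of the chocolate's underside; +x along the stick, z up. May be absent.
- bar0_tip (a point): Tip of the stick of bar0, 72.5 mm from its origin along +x, 9 mm up.
- bar1: Another cake bar, same as bar0. May be absent.
- bar1_tip (a point): Tip of the stick of bar1, 72.5 mm from its origin along +x, 9 mm up.
- bar2: Another cake bar, same as bar0. May be absent.
- bar2_tip (a point): Tip of the stick of bar2, 72.5 mm from its origin along +x, 9 mm up.
- bar3: Another cake bar, same as bar0. May be absent.
- bar3_tip (a point): Tip of the stick of bar3, 72.5 mm from its origin along +x, 9 mm up.
- tart0: Round tartlet, 54 mm across with upright sides, fixed on a thin round gold card (64 mm across, 3 mm thick) with a square tab 22 mm wide; height 32 mm over all (upright side from 3 to 28 mm), 70 g. Origin: centre of the underside of the card; +x points along the tab, z up. May be absent.
- tart0_tab (a point): Outer end of the card tab of tart0, 46 mm from its origin along +x.
- tart1: Another tartlet, same as tart0. May be absent.
- tart1_tab (a point): Outer end of the card tab of tart1, 46 mm from its origin along +x.
- jar: Bystander: amber glass jar with a steel lid, 72 mm across, 85 mm high. Origin: centre of the underside.
- cup: Bystander: white cup, 58 mm across, 55 mm high. Origin: centre of the underside.
- palette: Bystander: spatula 260 mm long, lying on the counter. Origin: its underside.
There are look-alikes about, which are no part of the job. Leave any red look-alike of the sign alone.

How it is judged:
By the outcome, as a careful person would: the job done as asked, in the order asked, and still so for the second after the job is handed in, with the robot touching nothing.
Of bar0, bar1, bar2, bar3, tart0, tart1 only 4 to 6 are there at a start; the rules pass over those that are not, and their reading is None.
At some moment in a run one of bar0, bar1, bar2, bar3 may be knocked a few centimetres aside while the robot is not near it.
It also fails if it takes over 210 s, if anything falls off the work surface, if the arm or the gripper's body presses on something with over 40 N, if the wrist force passes 120 N, or if a joint passes its speed limit or range.

### The arm

A 7-joint arm with a two-finger parallel gripper is mounted at the origin on the work surface. World frame = base frame: x ahead of the robot, y to its left, z up, the work surface at z = 0. Lengths are in m, angles in rad, forces in N, time in s.
With the tool pointing down it reaches from about 0.4 to 0.925 m from the base axis. Payload 5.6 kg.
Tool frame: the origin (TCP) lies on the mounting face of the last link; the fingertips stand 173 mm ahead of it and the grasp point (between the pads) lies 155 mm ahead of it (r.grip_depth is the distance from the TCP to the grasp point, in m); z points along the fingers, y is the line along which they close (so a half turn about z gives the same grasp; the last joint's range is limited). The gripper opens to 85 mm and grips with 20 to 120 N. Pads are 22 mm wide; open, the fingers measure 114 mm over their backs; the gripper's body (76 mm by 85 mm) begins 54 mm behind the grasp point. The pads swing forward as they close: fully open they stand 13 mm farther back than shut.
Start: joints at [1.077, 0.468, -0.012, 1.603, 0.006, 1.071, -0.056], TCP at [0.283, -0.585, 0.405] pointing down, gripper open.
Joint ranges: [-2.53, 2.53], [-0.31, 2.02], [-1.57, 1.55], [0.28, 2.44], [-1.29, 4.43], [0.15, 1.84], [-2.92, 2.92]. Speed limits (rad/s): [2.57, 2.57, 3.14, 3.14, 3.14, 3.14, 3.14].

### API

Orientations are given as a rotation vector (axis times angle).
In Python, from cell import r gives the robot as it stands.
- The arm moves only by the tool send_rows, never from a script. Its argument "steps" is a list of rows, each a list of 7 numbers: the turn, a rotation vector about the tool's x, y, z in degrees, then the shift along the tool's x, y, z in mm, then the finger opening in mm, from 0 to 85.4. A call has 1 to 10 rows; each row is the pose to reach, as a shift and turn from the pose commanded when the call began, along the tool's axes at that moment; what a row does not reach only later rows make up. A row lasts 1/12 s, in which the tool goes at most 41.7 mm and 7.16 degrees, less where a joint would pass 70% of its speed; a pose out of reach is approached as far as the arm can. A call with a gripper value outside its range is refused whole. The fingers move at their own pace and stop on an object; "force" is the grip in N (left out, the last holds). Time passes only in rows, so rows that repeat a pose let the fingers close. It gives the time, the measured TCP pose, the force, the opening and the grip force at its end, in the units of the state.
- r.state(): the state, without advancing time (a new reading comes with each control period).
- r.capture(name): name is "scene" or "top" or "wrist"; returns a dict with "img" (480x640x3 uint8, red, green, blue), "mtx" (3x3 intrinsics, pixels), "camera_from_world" (4x4, takes a point from world to camera coordinates). Camera axes: x right, y down, z forward; pixel columns grow to the right and rows downward; lengths in m; the calibration is good to about 2 mm. The wrist camera is an equidistant fisheye: a pixel r from the principal point sees the ray r / f radians off the axis. A picture is of the moment at which its call begins. There is no depth.
- r.sign_off(): hands the job in; it is judged then, once.
Trained networks look in a picture, given as the dict that the camera call returned (one of the last four; its "shot" number tells which), for a name from the list of things; names that differ only in an ending like _2 or _b are one class to them, and where a whole thing is asked for, a point or a joint stands for the part that bears it (a point fixed in the world has none). Each returns a list of dicts, best first, with "conf" (0 to 1); they miss things now and then, are a little off and sometimes report something else, mostly with a low value. They report only what shows in the picture. A call takes as long as a camera call. They do not tell look-alikes from the thing itself.
- r.recognise(picture, name): "box" ([left, top, right, bottom] in pixels, round what is visible of it).
- r.trace(picture, name): "pixels" (480x640 bool, what is visible of it) and "box" ([left, top, right, bottom] in pixels, round what is visible of it).
- r.spot_point(picture, name): "pixel" ([column, row] in pixels: a listed point, or the origin of a listed thing).
The state is a dict: "time_s": time; "qpos": joint angles; "joint_vel": joint speeds; "effort": joint torques, N m; "ee_pos": TCP position; "ee_rot": TCP orientation; "ft_force": force on the tool from outside, world axes, zero at the start; "wrist_torque": the same for the moment, N m; "opening": opening from 0.0 (shut) to 1.0 (fully open); "gripper_force": force on a finger pad.
Only numpy, scipy, OpenCV 4.12 (cv2) and the standard library are available. Lean on these libraries where they do the work, as an engineer would, in place of code of your own. Each camera call takes 0.05 s, during which the arm holds its last target. There are 200 camera calls.

## Working session

There is one attempt and no reset: what is moved stays moved. The work goes in short steps, Python scripts to look and compute and a tool call to move; the robot and the scene stay as the last step left them, time stands still between calls to the robot, and variables do not carry over. Pictures are saved under pics/ and viewed, at most 14 in all, crops included, and the job is handed in when it is done.

Besides the shell and the picture viewer there is one more tool, called after "Call:" by a JSON object that holds its "fn" and its "kwargs", one argument or row to a line. send_rows: Moves the arm, as the interface text tells. Its arguments: {"type":"object","properties":{"steps":{"type":"array"},"force":{"type":"number"}},"required":["steps"]}

```bash
ls; mkdir -p pics; cat > h.py <<'E'
import numpy as np, cv2
from cell import r
from scipy.spatial.transform import Rotation as R
def save(c,n): cv2.imwrite('pics/'+n+'.png',c['img'][:,:,::-1])
def ray(c,px,fish=False):
    K=c['mtx'];T=np.array(c['camera_from_world'])
    x=(px[0]-K[0][2])/K[0][0];y=(px[1]-K[1][2])/K[1][1]
    if fish:
        t=np.hypot(x,y);s=np.sin(t)/max(t,1e-9);d=np.array([x*s,y*s,np.cos(t)])
    else: d=np.array([x,y,1.])
    d=T[:3,:3].T@d; o=-T[:3,:3].T@T[:3,3]
    return o,d/np.linalg.norm(d)
def atz(c,px,z,fish=False):
    o,d=ray(c,px,fish); return o+d*(z-o[2])/d[2]
def tri(*rs):
    A=np.zeros((3,3));b=np.zeros(3)
    for o,d in rs:
        P=np.eye(3)-np.outer(d,d);A+=P;b+=P@o
    p=np.linalg.solve(A,b); return p,[np.linalg.norm(np.cross(p-o,d))for o,d in rs]
E
python3 - <<'E'
from h import *
np.set_printoptions(precision=3,suppress=True)
s=r.state();print({k:np.round(v,3) for k,v in s.items()})
S=r.capture('scene');T=r.capture('top');W=r.capture('wrist')
save(S,'s0');save(T,'t0');save(W,'w0')
for n in ['stand','stand_seat','stand_front','shelf','shelf_grip','sign','sign_face','tray','bar0','bar0_tip','bar1','tart0','tart0_tab','jar','cup','palette']:
  for nm,c in(('S',S),('T',T),('W',W)):
    print(n,nm,[(np.round(d['pixel']).astype(int).tolist(),round(d['conf'],2)) for d in r.spot_point(c,n) if d['conf']>.15])
print(r.state()['time_s'])
E
```

```text
pics
{'time_s': np.float64(0.0), 'qpos': array([ 1.077,  0.468, -0.012,  1.604,  0.006,  1.071, -0.056]), 'joint_vel': array([ 0.001, -0.001,  0.002, -0.   ,  0.001,  0.   , -0.001]), 'effort': array([ -0.   , -53.24 ,   0.021, -25.131,   0.011,   0.008,   0.   ]), 'ee_pos': array([ 0.283, -0.585,  0.404]), 'ee_rot': array([-3.06 , -0.702,  0.001]), 'ft_force': array([ 0.789, -0.203,  0.299]), 'wrist_torque': array([-0.064,  0.003,  0.046]), 'gripper_force': np.float64(0.0), 'opening': np.float64(0.999)}
stand S [([374, 260], 0.7)]
stand T [([322, 266], 0.69), ([243, 303], 0.17)]
stand W []
stand_seat S [([376, 218], 0.6), ([242, 313], 0.43)]
stand_seat T [([320, 265], 0.85), ([324, 265], 0.55), ([214, 223], 0.18)]
stand_seat W []
stand_front S [([308, 286], 0.74)]
stand_front T [([323, 211], 0.57)]
stand_front W []
shelf S [([285, 201], 0.58)]
shelf T [([431, 251], 0.97), ([392, 187], 0.36)]
shelf W []
shelf_grip S [([283, 186], 0.71), ([513, 332], 0.6), ([233, 233], 0.24)]
shelf_grip T [([436, 252], 0.72), ([207, 191], 0.17)]
shelf_grip W []
sign S [([241, 249], 0.85), ([219, 226],
[... 498 characters left out ...]
2], 0.61)]
bar0_tip T [([208, 308], 0.71)]
bar0_tip W []
bar1 S [([454, 318], 0.97), ([440, 358], 0.95), ([473, 395], 0.85), ([481, 341], 0.84)]
bar1 T [([240, 284], 0.75), ([218, 247], 0.74), ([185, 248], 0.74), ([212, 282], 0.71)]
bar1 W []
tart0 S [([334, 361], 0.33), ([480, 301], 0.24)]
tart0 T []
tart0 W []
tart0_tab S [([379, 418], 0.51), ([336, 362], 0.38)]
tart0_tab T [([239, 281], 0.38)]
tart0_tab W []
jar S [([381, 416], 0.95)]
jar T [([207, 189], 0.66)]
jar W []
cup S [([335, 361], 0.88), ([308, 289], 0.68)]
cup T [([256, 194], 0.85)]
cup W []
palette S [([243, 308], 0.73), ([412, 379], 0.57), ([513, 330], 0.25)]
palette T [([329, 162], 0.77), ([256, 190], 0.32)]
palette W []
2.55
```

View pics/s0.png

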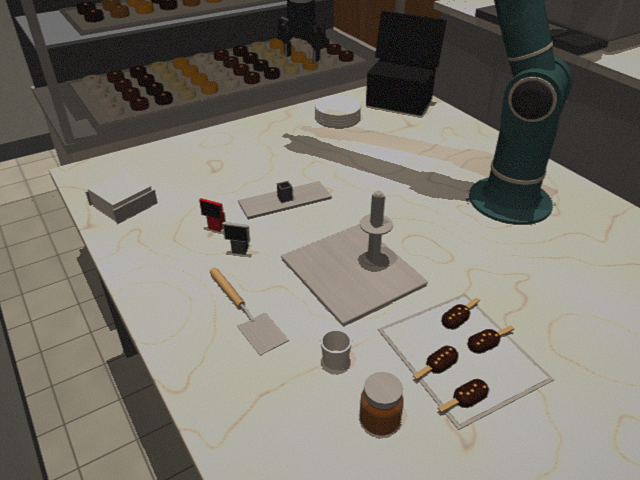

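View pics/t0.png

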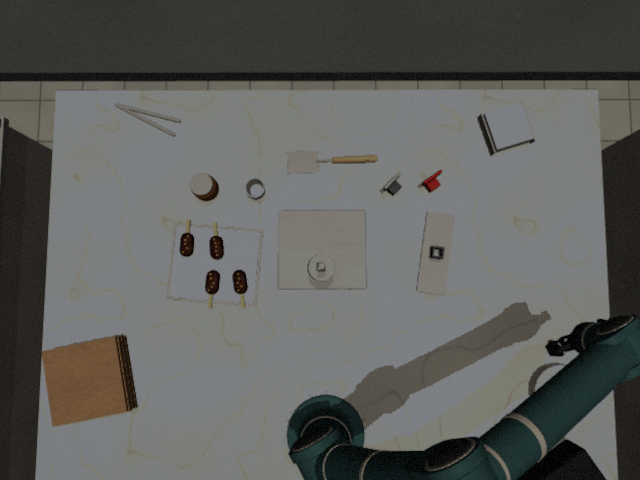

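The scene holds four bars on the sheet (top ≈(187,244),(216,247),(212,282),(240,282)) and no tartlets. The loose shelf is at (436,253), the black-faced sign at (392,186) and its red look-alike at (432,182). The stand post is at (321,267).

```bash
cat > m.py <<'E'
from h import *
np.set_printoptions(precision=4,suppress=True)
S=r.capture('scene');T=r.capture('top')
def P(n,i,j=0,k=0): pass
def tr(n,a,b): 
    p,e=tri(ray(S,a),ray(T,b)); print('tri',n,p,np.round(e,4))
tr('seat',(376,220),(320,266)); tr('front',(308,286),(323,210)); tr('grip',(284,185),(436,252)); tr('signface',(235,232),(392,182))
print('cam T',ray(T,(320,240))); print('cam S',ray(S,(320,240)))
# top-camera masks
for n,z in(('shelf',.008),('stand',.012),('bar0',.012),('sign',.05)):
    for d in r.trace(T,n)[:5]:
        m=d['pixels'].astype(np.uint8)
        c=max(cv2.findContours(m,0,2)[0],key=cv2.contourArea)
        q=np.array([atz(T,p,z)[:2] for p in c[:,0]]).astype(np.float32)
        rc=cv2.minAreaRect(q*1000); b=cv2.boxPoints(rc)
        M=q.mean(0)
        print(n,round(d['conf'],2),d['box'],'c',np.round(rc[0],1),np.round(rc[1],1),'ang',round(rc[2],1))
for n in('bar0_tip',):
    print([ (d['pixel'],d['conf'],atz(T,d['pixel'],.012)) for d in r.spot_point(T,n)])
E
python3 m.py
```

```text
tri seat [0.4568 0.014  0.1216] [0.0003 0.0003]
tri front [0.6235 0.0072 0.0073] [0.0001 0.0001]
tri grip [ 0.5011 -0.3076  0.0474] [0.0014 0.0014]
tri signface [ 0.6961 -0.1867  0.0558] [0.0006 0.0006]
cam T (array([ 0.3666, -0.0093,  1.7702]), array([ 0.0964,  0.0141, -0.9952]))
cam S (array([1.0746, 0.7669, 0.8378]), array([-0.4184, -0.6603, -0.6236]))
shelf 0.21 [208.8, 225.3, 224.2, 258.3] c [534.2 315.4] [104.6  41.2] ang 6.3
stand 0.55 [277.5, 207.1, 367.8, 288.9] c [510.8  12.2] [229.1 250.6] ang 0.5
stand 0.47 [203.8, 273.0, 221.9, 309.5] c [401.1 322.7] [ 38.5 101.4] ang 83.0
bar0 0.86 [212.6, 225.0, 222.3, 260.0] c [532.8 312.1] [101.1  35.7] ang 6.3
bar0 0.78 [234.0, 272.8, 248.5, 304.5] c [401.3 239.5] [101.8  36.4] ang 8.1
bar0 0.75 [179.7, 221.7, 191.4, 259.9] c [541.4 396.2] [ 39.8 105.8] ang 90.0
bar0 0.61 [204.3, 272.1, 218.5, 309.0] c [399.9 323.1] [35.9 99. ] ang 84.1
sign 0.51 [421.4, 168.9, 438.8, 193.1] c [ 695.1 -300.4] [39.7 60.1] ang 33.7
sign 0.46 [384.6, 172.7, 399.8, 195.6] c [ 687.4 -191.3] [37.6 58.2] ang 42.1
[([211.0, 307.0], 0.54, array([0.3478, 0.3216, 0.012 ]))]
```

```bash
cat >> h.py <<'E'
def plan(*wps,start=None):
    """wps: (x,y,z of grasp point, a deg). Prints turn z and tool-frame shift of each from the previous one."""
    if start is None:
        s=r.state();p=np.array(s['ee_pos']);Q=R.from_rotvec(s['ee_rot'])
    else:
        p=np.array(start[:3])+[0,0,r.grip_depth];Q=R.from_euler('z',start[3],degrees=True)*R.from_euler('x',180,degrees=True)
    for x,y,z,a in wps:
        t=np.array([x,y,z+r.grip_depth]);G=R.from_euler('z',a,degrees=True)*R.from_euler('x',180,degrees=True)
        sh=Q.inv().apply(t-p)*1000;rv=np.degrees((Q.inv()*G).as_rotvec())
        n=max(np.linalg.norm(sh)/41.7,np.linalg.norm(rv)/7.16)
        print('turn',np.round(rv,1),'shift',np.round(sh,1),'rows',round(n,1)); p,Q=t,G
def pose():
    s=r.state();Q=R.from_rotvec(s['ee_rot']);g=np.array(s['ee_pos'])+Q.apply([0,0,r.grip_depth]);x=Q.apply([1,0,0]);z=Q.apply([0,0,1])
    print('t',round(s['time_s'],2),'grasp',np.round(g,4),'a',round(np.degrees(np.arctan2(x[1],x[0])),2),'z',np.round(z,3),'F',np.round(s['ft_force'],1),'open',round(s['opening'],3),'gf',round(s['gripper_force'],1),'q',np.round(s['qpos'],2))
E
python3 - <<'E'
from h import *
pose()
plan((.50,-.307,.22,-7))
W=r.capture('wrist');T=np.array(W['camera_from_world']);s=r.state();Q=R.from_rotvec(s['ee_rot'])
print('cam in tool mm',Q.inv().apply(-T[:3,:3].T@T[:3,3]-s['ee_pos'])*1000,'axis',Q.inv().apply(T[2,:3]),'right',Q.inv().apply(T[0,:3]),W['mtx'][0],W['mtx'][1],r.grip_depth)
E
```

```text
t 2.9 grasp [ 0.2832 -0.5851  0.25  ] a 25.82 z [ 0. -0. -1.] F [-0.  -0.1  0.2] open 0.999 gf 0.0 q [ 1.08  0.47 -0.01  1.6   0.01  1.07 -0.06]
turn [ 0.  -0.  32.8] shift [ 316.3 -155.9   30. ] rows 8.5
cam in tool mm [73.28704642  1.05589177 31.34048525] axis [-2.86768614e-01 -8.51425298e-04  9.57999498e-01] right [-2.32538277e-04  9.99999637e-01  8.19144804e-04] [371.64829954   0.         315.3430088 ] [  0.         371.64829954 238.29781435] 0.1547
```

Call:
{"fn": "send_rows", "kwargs": {
  "steps": [
    [0,0,32.8,316.3,-155.9,30,85],
    [0,0,32.8,316.3,-155.9,30,85],
    [0,0,32.8,316.3,-155.9,30,85],
    [0,0,32.8,316.3,-155.9,30,85],
    [0,0,32.8,316.3,-155.9,30,85],
    [0,0,32.8,316.3,-155.9,30,85],
    [0,0,32.8,316.3,-155.9,30,85],
    [0,0,32.8,316.3,-155.9,30,85],
    [0,0,32.8,316.3,-155.9,30,85],
    [0,0,32.8,316.3,-155.9,30,85]
  ]
}}

```text
time_s: 3.78
ee_pos: [0.5039, -0.3007, 0.3743]
ee_rot: [-3.133, 0.175, -0.002]
ft_force: [0.6, 1.1, -0.7]
opening: 0.995
gripper_force: 0.0
```

Call:
{"fn": "send_rows", "kwargs": {
  "steps": [
    [0,0,0,0,0,0,85],
    [0,0,0,0,0,0,85]
  ]
}}

```text
time_s: 3.95
ee_pos: [0.4995, -0.3077, 0.3747]
ee_rot: [3.135, -0.192, -0.001]
ft_force: [-0.7, -1.3, 0.4]
opening: 0.995
gripper_force: 0.0
```

```bash
python3 - <<'E'
from h import *
pose()
W=r.capture('wrist');save(W,'w1')
np.save('w1.npy',W,allow_pickle=True)
for n in('shelf_grip','shelf'):
  for d in r.spot_point(W,n)[:3]: print(n,np.round(d['pixel'],1),round(d['conf'],2),atz(W,d['pixel'],.034 if 'grip' in n else 0,True))
d=r.trace(W,'shelf')
for e in d[:2]: print(e['conf'],e['box'],e['pixels'].sum())
E
```

```text
t 3.95 grasp [ 0.4994 -0.3079  0.22  ] a -7.02 z [-0.    -0.001 -1.   ] F [-0.7 -1.3  0.4] open 0.995 gf 0.0 q [ 0.5   0.39 -0.01  1.79  0.01  0.96 -1.2 ]
shelf_grip [319.5 211.5] 0.73 [ 0.50373543 -0.31258263  0.034     ]
shelf [322.3 206.2] 0.66 [ 0.50092288 -0.31526046  0.        ]
shelf [172.9  36. ] 0.48 [ 0.68701953 -0.1946857   0.        ]
0.62 [279.8, 82.6, 365.4, 317.5] 19972
```

View pics/w1.png

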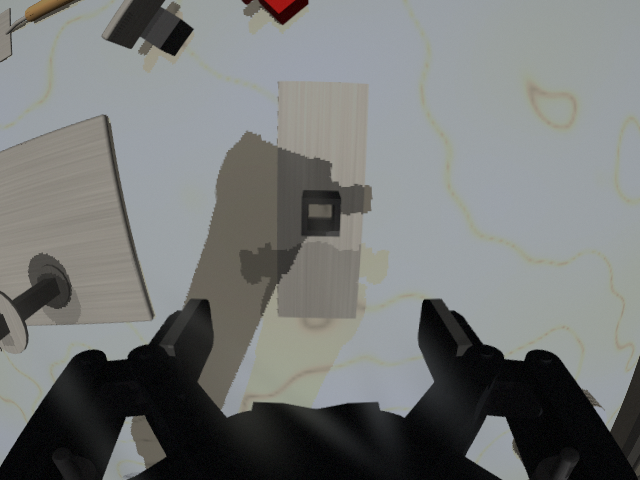

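The shelf lies lined up with the view: its plate corners are ≈(278,83),(368,84),(356,318),(277,318), the sleeve sits at ≈(321,213), and the fingers are at the bottom.

```bash
python3 - <<'E'
from h import *
np.set_printoptions(precision=4,suppress=True)
W=np.load('w1.npy',allow_pickle=True).item()
c=[atz(W,p,.008,True) for p in((278,83),(368,84),(356,318),(277,318))]
for i in range(4):
    v=c[i]-c[i-1];print(c[i],np.linalg.norm(v),np.degrees(np.arctan2(v[1],v[0])))
print('mean',np.mean(c,0))
S=r.capture('scene');T=r.capture('top')
for n in('shelf_grip','sign'):
  a=r.spot_point(S,n)[:3];b=r.spot_point(T,n)[:3];w=r.spot_point(W,n)[:3] if 0 else []
  for x in a:
    for y in b:
      p,e=tri(ray(S,x['pixel']),ray(T,y['pixel']))
      if max(e)<.01: print(n,p,np.round(e,4))
print('wrist+top grip',tri(ray(W,(319.5,211.5),True),ray(T,(436,252))))
plan((.5035,-.3115,.08,-7),(.5035,-.3115,.034,-7))
E
```

```text
[ 0.6194 -0.2899  0.008 ] 0.22933102964479582 -8.615503497250605
[ 0.6092 -0.3692  0.008 ] 0.07990988693255559 -97.36947378626688
[ 0.3827 -0.3362  0.008 ] 0.22885874761009656 171.70965155808355
[ 0.3927 -0.2556  0.008 ] 0.08121993588749017 82.9462912852288
mean [ 0.501  -0.3127  0.008 ]
shelf_grip [ 0.4977 -0.3152  0.0396] [0.0017 0.0017]
sign [ 0.6988 -0.3053  0.0027] [0.0084 0.0084]
sign [ 0.6869 -0.2026 -0.0092] [0.0039 0.0039]
wrist+top grip (array([ 0.5015, -0.3118,  0.022 ]), [np.float64(0.0007116169444416028), np.float64(0.0007116169444416285)])
turn [ 0. -0. -0.] shift [  4.2   3.8 140. ] rows 3.4
turn [0. 0. 0.] shift [ 0. -0. 46.] rows 1.1
```

Call:
{"fn": "send_rows", "kwargs": {
  "steps": [
    [0,0,1,3.1,4.3,100,70],
    [0,0,1,3.1,4.3,150,70],
    [0,0,1,3.1,4.3,150,70],
    [0,0,1,3.1,4.3,186,70],
    [0,0,1,3.1,4.3,186,70],
    [0,0,1,3.1,4.3,186,70],
    [0,0,1,3.1,4.3,186,70],
    [0,0,1,3.1,4.3,186,70]
  ]
}}

```text
time_s: 5.12
ee_pos: [0.5034, -0.3121, 0.1903]
ee_rot: [3.133, -0.218, 0.004]
ft_force: [-0.4, -0.9, 0.4]
opening: 0.819
gripper_force: 0.0
```

Call:
{"fn": "send_rows", "kwargs": {
  "steps": [
    [0,0,0,0,0,0,20],
    [0,0,0,0,0,0,20],
    [0,0,0,0,0,0,20],
    [0,0,0,0,0,0,20],
    [0,0,0,0,0,0,20],
    [0,0,0,0,0,0,20],
    [0,0,0,0,0,0,20],
    [0,0,0,0,0,0,20]
  ],
  "force": 70
}}

```text
time_s: 5.78
ee_pos: [0.5031, -0.3121, 0.1906]
ee_rot: [3.133, -0.219, 0.004]
ft_force: [-1.4, 0.6, 6.3]
opening: 0.363
gripper_force: 71.1
```

```bash
python3 - <<'E'
from h import *
pose()
E
```

```text
t 5.78 grasp [ 0.5035 -0.3124  0.0359] a -7.99 z [ 0.003 -0.002 -1.   ] F [-1.4  0.6  6.3] open 0.363 gf 71.1 q [ 0.5   0.66 -0.01  1.87  0.01  0.61 -1.22]
```

```bash
python3 - <<'E'
from h import *
plan((.5035,-.3124,.26,-8),(.56,-.18,.265,40),(.59,.012,.265,90))
E
```

```text
turn [ 0.1 -0.2  0. ] shift [   1.     0.5 -224.1] rows 5.4
turn [  0.   0. -48.] shift [  37.5 -139.    -5. ] rows 6.7
turn [ -0.   0. -50.] shift [ 146.4 -127.8   -0. ] rows 7.0
```

Call:
{"fn": "send_rows", "kwargs": {
  "steps": [
    [0.1,-0.2,0,1,0.5,-20,20],
    [0.1,-0.2,0,1,0.5,-50,20],
    [0.1,-0.2,0,1,0.5,-90,20],
    [0.1,-0.2,0,1,0.5,-130,20],
    [0.1,-0.2,0,1,0.5,-170,20],
    [0.1,-0.2,0,1,0.5,-205,20],
    [0.1,-0.2,0,1,0.5,-224,20],
    [0.1,-0.2,0,1,0.5,-224,20]
  ]
}}

```text
time_s: 6.45
ee_pos: [0.5041, -0.3126, 0.418]
ee_rot: [3.132, -0.218, 0.008]
ft_force: [0.8, -0.0, -3.8]
opening: 0.36
gripper_force: 70.8
```

Call:
{"fn": "send_rows", "kwargs": {
  "steps": [
    [0,0,-6,5,-17,-5,20],
    [0,0,-12,10,-35,-5,20],
    [0,0,-18,14,-52,-5,20],
    [0,0,-24,19,-70,-5,20],
    [0,0,-30,24,-87,-5,20],
    [0,0,-36,28,-104,-5,20],
    [0,0,-42,33,-122,-5,20],
    [0,0,-48,37.5,-139,-5,20]
  ]
}}

```text
time_s: 7.12
ee_pos: [0.5594, -0.1786, 0.4151]
ee_rot: [-2.943, -1.081, 0.009]
ft_force: [1.0, -0.2, -4.5]
opening: 0.363
gripper_force: 70.6
```

Call:
{"fn": "send_rows", "kwargs": {
  "steps": [
    [0,0,-6,18,-16,0,20],
    [0,0,-13,37,-32,0,20],
    [0,0,-19,55,-48,0,20],
    [0,0,-26,73,-64,0,20],
    [0,0,-32,91,-80,0,20],
    [0,0,-38,110,-96,0,20],
    [0,0,-44,128,-112,0,20],
    [0,0,-50,146.4,-127.8,0,20],
    [0,0,-50,146.4,-127.8,0,20],
    [0,0,-50,146.4,-127.8,0,20]
  ]
}}

```text
time_s: 7.95
ee_pos: [0.5891, 0.014, 0.4157]
ee_rot: [-2.212, -2.22, 0.004]
ft_force: [0.1, -0.9, -3.8]
opening: 0.362
gripper_force: 70.5
```

Call:
{"fn": "send_rows", "kwargs": {
  "steps": [
    [0,0,0,0,0,0,20],
    [0,0,0,0,0,0,20]
  ]
}}

```text
time_s: 8.12
ee_pos: [0.5895, 0.0108, 0.4168]
ee_rot: [-2.22, -2.216, 0.005]
ft_force: [0.7, 1.0, -4.3]
opening: 0.358
gripper_force: 70.5
```

```bash
python3 - <<'E'
from h import *
pose()
W=r.capture('wrist');save(W,'w2')
np.save('w2.npy',W,allow_pickle=True)
for n in('stand_seat','shelf_grip'):
  for d in r.spot_point(W,n)[:3]: print(n,np.round(d['pixel'],1),round(d['conf'],2),atz(W,d['pixel'],.112 if 'seat' in n else .265,True))
E
```

```text
t 8.12 grasp [0.5886 0.011  0.2621] a 89.89 z [-0.005  0.001 -1.   ] F [ 0.7  1.  -4.3] open 0.358 gf 70.5 q [ 0.27  0.4  -0.45  1.72  0.19  1.07 -0.24]
stand_seat [154.6 227.6] 0.59 [0.4575093  0.01093074 0.112     ]
stand_seat [193.7 202.4] 0.52 [0.49391333 0.03092467 0.112     ]
shelf_grip [313.5 329.9] 0.59 [0.58849441 0.01159135 0.265     ]
```

View pics/w2.png

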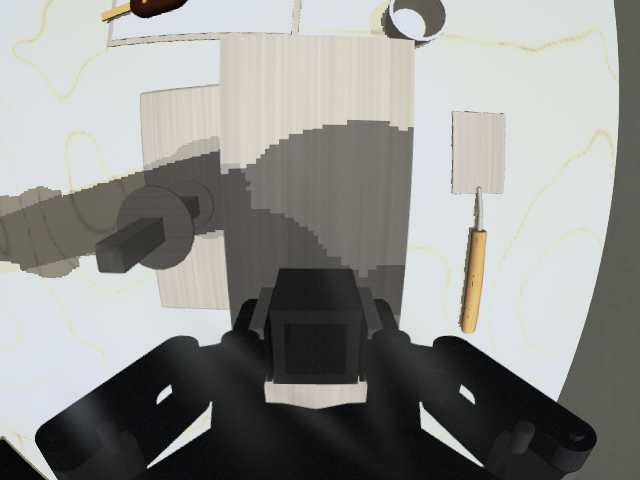

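The shelf is held level. The sleeve with its bore is at ≈(316,350), and the post is at left with its flange at ≈(156,227) and its tip at ≈(110,255). I'll enlarge both to find the corners.

```bash
python3 - <<'E'
from h import *
W=np.load('w2.npy',allow_pickle=True).item()
im=W['img'][:,:,::-1]
a=cv2.resize(im[170:290,85:215],None,fx=4.5,fy=4.5,interpolation=cv2.INTER_CUBIC)
b=cv2.resize(im[260:400,255:375],None,fx=3.5,fy=3.5,interpolation=cv2.INTER_CUBIC)
f=lambda x:(255*(x/255.)**.5).astype(np.uint8)
H=560;c=np.zeros((H,a.shape[1]//1+0,3),np.uint8)
a=f(a);b=(255*np.clip(b/255.*3,0,1)**.5).astype(np.uint8)
a=cv2.resize(im[170:290,85:215],(390,360),interpolation=cv2.INTER_CUBIC);a=f(a)
b=cv2.resize(im[260:400,255:375],(360,420),interpolation=cv2.INTER_CUBIC);b=(255*np.clip(b/255.*3,0,1)**.5).astype(np.uint8)
o=np.zeros((420,750,3),np.uint8);o[:360,:390]=a;o[:420,390:]=b;cv2.imwrite('pics/c2.png',o)
E
```

```text
(no output)
```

View pics/c2.png

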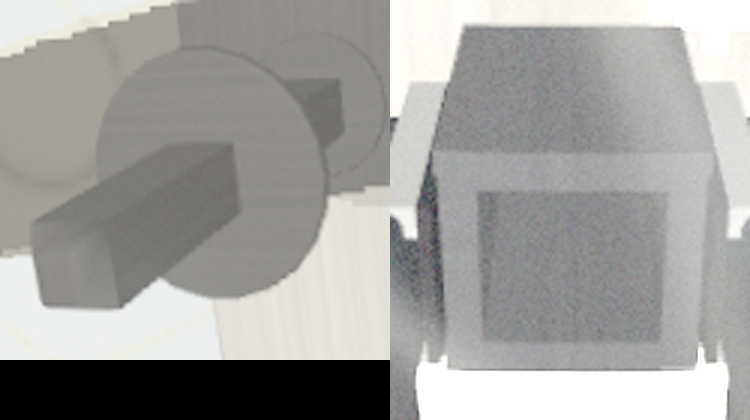

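```bash
cat >> h.py <<'E'
def proj(c,p):
    T=np.array(c['camera_from_world']);K=c['mtx'];q=T[:3,:3]@p+T[:3,3];t=np.arctan2(np.hypot(q[0],q[1]),q[2]);n=np.hypot(q[0],q[1])
    return np.array([K[0][2]+K[0][0]*t*q[0]/n,K[1][2]+K[1][1]*t*q[1]/n])
E
python3 - <<'E'
from h import *
np.set_printoptions(precision=4,suppress=True)
W=np.load('w2.npy',allow_pickle=True).item()
A=lambda p:(85+p[0]/3,170+p[1]/3); B=lambda p:(255+(p[0]-390)/3,260+p[1]/3)
print('flange corners',atz(W,A((234,144)),.112,True),atz(W,A((240,212)),.112,True))
print('tip @184',[atz(W,A(p),.184,True)[:2] for p in((34,226),(110,230),(122,308),(45,306))])
print('tip @192',[atz(W,A(p),.192,True)[:2] for p in((34,226),(110,230),(122,308),(45,306))])
gz=.2621
for z in(gz+.012,gz+.014):
    c=np.array([atz(W,B(p),z,True)[:2] for p in((433,152),(713,152),(697,370),(447,370))]);b=np.array([atz(W,B(p),z,True)[:2] for p in((477,192),(667,192),(663,343),(484,343))])
    print(c,c.mean(0),b.mean(0),np.ptp(b,0))
    d=[atz(W,p,z-.04,True)[:2] for p in((219,36),(414,38))];print('plate far corners',d)
# flange rim from visible outline
th=np.linspace(0,2*np.pi,73)
for c in((.455,.012),(.457,.012),(.455,.010)):
    q=np.array([proj(W,np.array([c[0]+.036*np.cos(t),c[1]+.036*np.sin(t),.112])) for t in th]);q=(q-[85,170])*3
    print(c,'rim',q.min(0),q.max(0),[((proj(W,np.array([c[0]+i*.01,c[1]+j*.01,.112]))-[85,170])*3).round(0) for i,j in((1,1),(1,-1))],[((proj(W,np.array([c[0]+i*.01,c[1]+j*.01,.184]))-[85,170])*3).round(0) for i,j in((-1,1),(1,1),(1,-1),(-1,-1))])
E
```

```text
flange corners [0.4661 0.0188 0.112 ] [ 0.4657 -0.0002  0.112 ]
tip @184 [array([0.4468, 0.0185]), array([0.4668, 0.0178]), array([0.4666, 0.0002]), array([ 0.4459, -0.0001])]
tip @192 [array([0.4525, 0.0211]), array([0.4717, 0.0204]), array([0.4715, 0.0035]), array([0.4516, 0.0032])]
[[ 0.5737  0.0244]
 [ 0.6053  0.0244]
 [ 0.605  -0.0071]
 [ 0.5736 -0.0072]] [0.5894 0.0086] [0.5894 0.0083] [0.0221 0.0219]
plate far corners [array([0.5498, 0.1247]), array([0.6297, 0.1236])]
[[ 0.574   0.0255]
 [ 0.605   0.0255]
 [ 0.6048 -0.0055]
 [ 0.5739 -0.0056]] [0.5894 0.01  ] [0.5894 0.0097] [0.0217 0.0215]
plate far corners [array([0.5503, 0.1241]), array([0.6291, 0.1231])]
(0.455, 0.012) rim [89.1597 37.9946] [322.0546 293.0494] [array([229., 133.]), array([237., 204.])] [array([ 25., 211.]), array([100., 211.]), array([114., 300.]), array([ 40., 297.])]
(0.457, 0.012) rim [94.9812 37.6649] [329.0813 293.2002] [array([236., 132.]), array([243., 204.])] [array([ 32., 211.]), array([108., 211.]), array([122., 300.]), array([ 47., 297.])]
(0.455, 0.01) rim [90.0566 45.4278] [322.7268 299.6796] [array([230., 140.]), array([238., 211.])] [array([ 26., 219.]), array([101., 220.]), array([116., 309.]), array([ 42., 306.])]
```

Call:
{"fn": "send_rows", "kwargs": {
  "steps": [
    [0,0,0,0.2,-25,0,20],
    [0,0,0,0.4,-60,0,20],
    [0,0,0,0.6,-95,0,20],
    [0,0,0,0.8,-120,0,20],
    [0,0,0,0.8,-133.2,0,20],
    [0,0,0,0.8,-133.2,20,20],
    [0,0,0,0.8,-133.2,25,20],
    [0,0,0,0.8,-133.2,25,20],
    [0,0,0,0.8,-133.2,25,20],
    [0,0,0,0.8,-133.2,25,20]
  ]
}}

```text
time_s: 9.1
ee_pos: [0.4572, 0.013, 0.3941]
ee_rot: [-2.219, -2.219, -0.0]
ft_force: [-0.2, -0.2, -3.9]
opening: 0.362
gripper_force: 70.9
```

```bash
python3 - <<'E'
from h import *
pose()
W=r.capture('wrist');np.save('w3.npy',W,allow_pickle=True)
im=W['img'][:,:,::-1]
b=cv2.resize(im[260:400,255:375],None,fx=4,fy=4,interpolation=cv2.INTER_CUBIC);b=(255*np.clip(b/255.*3,0,1)**.5).astype(np.uint8)
cv2.imwrite('pics/c3.png',b)
E
```

```text
t 9.1 grasp [0.4569 0.0134 0.2394] a 90.01 z [-0.002  0.003 -1.   ] F [-0.2 -0.2 -3.9] open 0.362 gf 70.9 q [ 0.34  0.2  -0.49  2.04  0.11  0.93 -0.21]
```

View pics/c3.png

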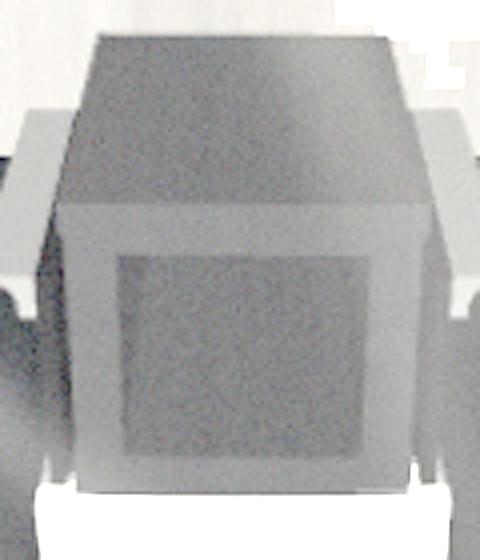

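```bash
python3 - <<'E'
from h import *
np.set_printoptions(precision=4,suppress=True)
W=np.load('w3.npy',allow_pickle=True).item()
B=lambda p:(255+p[0]/4,260+p[1]/4)
for z in(.2394+.0121,):
    c=np.array([atz(W,B(p),z,True)[:2] for p in((55,203),(430,203),(408,492),(77,492))]);b=np.array([atz(W,B(p),z,True)[:2] for p in((117,256),(371,256),(363,456),(125,456))])
    print(c.mean(0),b.mean(0),np.ptp(b,0))
pose()
E
```

```text
[0.4575 0.0112] [0.4577 0.0109] [0.022  0.0217]
t 9.15 grasp [0.4569 0.0134 0.2394] a 90.02 z [-0.002  0.003 -1.   ] F [-0.4  0.6 -4.3] open 0.363 gf 70.9 q [ 0.34  0.2  -0.49  2.04  0.11  0.93 -0.21]
```

Call:
{"fn": "send_rows", "kwargs": {
  "steps": [
    [0,0,0,-1.6,-1.4,0,20],
    [0,0,0,-1.6,-1.4,0,20],
    [0,0,0,-1.6,-1.4,4,20],
    [0,0,0,-1.6,-1.4,8,20],
    [0,0,0,-1.6,-1.4,12,20],
    [0,0,0,-1.6,-1.4,15,20],
    [0,0,0,-1.6,-1.4,18,20],
    [0,0,0,-1.6,-1.4,21,20]
  ]
}}

```text
time_s: 9.82
ee_pos: [0.455, 0.0115, 0.3721]
ee_rot: [-2.218, -2.219, 0.001]
ft_force: [0.1, 0.1, -4.1]
opening: 0.365
gripper_force: 71.0
```

```bash
python3 -c "
from h import *
pose()"
```

```text
t 9.82 grasp [0.4545 0.0118 0.2174] a 90.03 z [-0.004  0.002 -1.   ] F [ 0.1  0.1 -4.1] open 0.365 gf 71.0 q [ 0.34  0.22 -0.49  2.07  0.13  0.88 -0.22]
```

Call:
{"fn": "send_rows", "kwargs": {
  "steps": [
    [0,0,0,0,0,3,20],
    [0,0,0,0,0,6,20],
    [0,0,0,0,0,9,20],
    [0,0,0,0,0,13,20],
    [0,0,0,0,0,17,20],
    [0,0,0,0,0,21,20],
    [0,0,0,0,0,25,20],
    [0,0,0,0,0,29,20]
  ]
}}

```text
time_s: 10.48
ee_pos: [0.4549, 0.0115, 0.3431]
ee_rot: [-2.218, -2.219, 0.001]
ft_force: [0.3, -0.0, -4.1]
opening: 0.364
gripper_force: 71.0
```

```bash
python3 -c "
from h import *
pose()"
```

```text
t 10.48 grasp [0.4544 0.0119 0.1884] a 90.02 z [-0.003  0.002 -1.   ] F [ 0.3 -0.  -4.1] open 0.364 gf 71.0 q [ 0.32  0.27 -0.48  2.09  0.16  0.82 -0.25]
```

Call:
{"fn": "send_rows", "kwargs": {
  "steps": [
    [0,0,0,0,0,5,20],
    [0,0,0,0,0,11,20],
    [0,0,0,0,0,17,20],
    [0,0,0,0,0,23,20],
    [0,0,0,0,0,29,20],
    [0,0,0,0,0,34,20],
    [0,0,0,0,0,37,20],
    [0,0,0,0,0,39,20],
    [0,0,0,0,0,40,20]
  ]
}}

```text
time_s: 11.23
ee_pos: [0.4548, 0.0117, 0.3032]
ee_rot: [-2.218, -2.219, 0.001]
ft_force: [-0.1, 0.2, -3.7]
opening: 0.362
gripper_force: 71.0
```

Call:
{"fn": "send_rows", "kwargs": {
  "steps": [
    [0,0,0,0,0,0.5,20],
    [0,0,0,0,0,1,20],
    [0,0,0,0,0,1,20]
  ]
}}

```text
time_s: 11.48
ee_pos: [0.4549, 0.0116, 0.3027]
ee_rot: [-2.219, -2.219, 0.001]
ft_force: [0.0, 0.3, -5.3]
opening: 0.363
gripper_force: 71.2
```

```bash
python3 -c "
from h import *
pose()"
```

```text
t 11.48 grasp [0.4545 0.0119 0.148 ] a 90.02 z [-0.003  0.002 -1.   ] F [ 0.   0.3 -5.3] open 0.363 gf 71.2 q [ 0.29  0.34 -0.45  2.13  0.22  0.73 -0.3 ]
```

Call:
{"fn": "send_rows", "kwargs": {
  "steps": [
    [0,0,0,0,0,1,20],
    [0,0,0,0,0,2,20],
    [0,0,0,0,0,3,20],
    [0,0,0,0,0,3,20]
  ]
}}

```text
time_s: 11.82
ee_pos: [0.455, 0.012, 0.3025]
ee_rot: [-2.22, -2.221, 0.003]
ft_force: [-12.0, -1.2, 28.7]
opening: 0.36
gripper_force: 75.3
```

```bash
python3 -c "
from h import *
pose()"
```

```text
t 11.82 grasp [0.4546 0.012  0.1478] a 90.02 z [-0.003 -0.    -1.   ] F [-12.   -1.2  28.7] open 0.36 gf 75.3 q [ 0.29  0.34 -0.45  2.13  0.22  0.72 -0.3 ]
```

Call:
{"fn": "send_rows", "kwargs": {
  "steps": [
    [0,0,0,0,0,-3,40],
    [0,0,0,0,0,-3,60],
    [0,0,0,0,0,-3,70],
    [0,0,0,0,0,-3,70],
    [0,0,0,0,0,-33,70],
    [0,0,0,0,0,-73,70],
    [0,0,0,0,0,-113,70],
    [0,0,0,0,0,-123,70],
    [0,0,0,0,0,-123,70]
  ]
}}

```text
time_s: 12.57
ee_pos: [0.4562, 0.0115, 0.4256]
ee_rot: [2.22, 2.22, 0.006]
ft_force: [0.2, 0.7, -0.5]
opening: 0.82
gripper_force: 0.0
```

```bash
python3 -c "
from h import *
pose();plan((.455,.012,.268,90),(.69,-.195,.24,132))"
```

```text
t 12.57 grasp [0.4568 0.0117 0.2709] a 90.0 z [ 0.004  0.001 -1.   ] F [ 0.2  0.7 -0.5] open 0.82 gf 0.0 q [ 0.36  0.15 -0.5   2.01  0.09  1.   -0.18]
turn [ 0.2 -0.1  0. ] shift [ 0.5 -1.2  2.9] rows 0.1
turn [ -0.   0. -42.] shift [-207.  235.   28.] rows 7.5
```

Call:
{"fn": "send_rows", "kwargs": {
  "steps": [
    [0,0,-42,-207,235,30,70],
    [0,0,-42,-207,235,30,70],
    [0,0,-42,-207,235,30,70],
    [0,0,-42,-207,235,30,70],
    [0,0,-42,-207,235,30,70],
    [0,0,-42,-207,235,30,70],
    [0,0,-42,-207,235,30,70],
    [0,0,-42,-207,235,30,70],
    [0,0,-42,-207,235,30,70],
    [0,0,-42,-207,235,30,70]
  ]
}}

```text
time_s: 13.4
ee_pos: [0.6902, -0.1964, 0.3874]
ee_rot: [-1.276, -2.861, -0.001]
ft_force: [-0.6, 0.3, -0.1]
opening: 0.821
gripper_force: 0.0
```

Call:
{"fn": "send_rows", "kwargs": {
  "steps": [
    [0,0,0,0,0,0,70],
    [0,0,0,0,0,0,70],
    [0,0,0,0,0,0,70]
  ]
}}

```text
time_s: 13.65
ee_pos: [0.6898, -0.1941, 0.3916]
ee_rot: [-1.273, -2.868, -0.001]
ft_force: [0.2, -0.5, 0.7]
opening: 0.815
gripper_force: 0.0
```

```bash
python3 - <<'E'
from h import *
pose()
W=r.capture('wrist');np.save('w4.npy',W,allow_pickle=True);save(W,'w4')
for n,z in(('sign_face',.06),('sign',0),('shelf_grip',.146)):
  for d in r.spot_point(W,n)[:3]: print(n,np.round(d['pixel'],1),round(d['conf'],2),atz(W,d['pixel'],z,True))
E
```

```text
t 13.65 grasp [ 0.6893 -0.1938  0.2369] a 132.13 z [-0.003  0.002 -1.   ] F [ 0.2 -0.5  0.7] open 0.815 gf 0.0 q [ 0.52  0.65 -0.46  1.4   0.3   1.16  0.76]
sign_face [334.5 216.5] 0.93 [ 0.69978457 -0.18180373  0.06      ]
sign_face [260.8 313.3] 0.56 [ 0.71163244 -0.29322233  0.06      ]
sign [251.7 284.3] 0.98 [ 0.69649725 -0.30309084  0.        ]
sign [316.3 207. ] 0.96 [ 0.6915923  -0.19503832  0.        ]
```

View pics/w4.png

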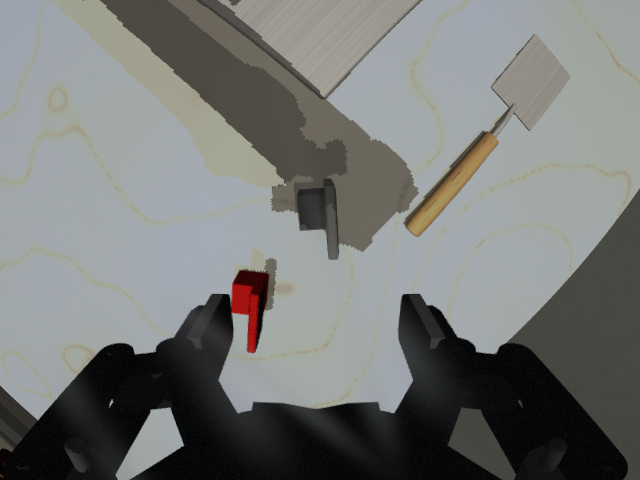

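The black sign is at ≈(325,215) with its panel on the right, facing tool +y. The red look-alike at (250,305) is clear of it.

```bash
python3 - <<'E'
from h import *
np.set_printoptions(precision=4,suppress=True)
W=np.load('w4.npy',allow_pickle=True).item()
im=W['img'][:,:,::-1]
b=cv2.resize(im[165:270,280:360],None,fx=5,fy=5,interpolation=cv2.INTER_CUBIC);b=(255*np.clip(b/255.*1.5,0,1)**.6).astype(np.uint8)
cv2.imwrite('pics/c4.png',b)
E
```

```text
(no output)
```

View pics/c4.png

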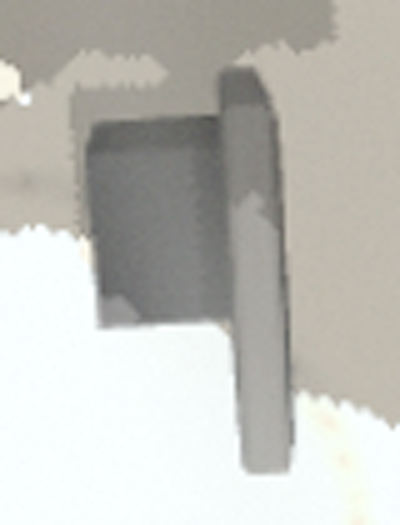

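```bash
python3 - <<'E'
from h import *
np.set_printoptions(precision=4,suppress=True)
W=np.load('w4.npy',allow_pickle=True).item()
A=lambda p:(280+p[0]/5,165+p[1]/5)
c=np.array([atz(W,A(p),.083,True)[:2] for p in((220,105),(270,107),(291,470),(242,472))])
for i in range(4):
    v=c[i]-c[i-1];print(c[i],np.linalg.norm(v),np.degrees(np.arctan2(v[1],v[0])))
# sleeve top back edge (z=.037)
d=np.array([atz(W,A(p),.037,True)[:2] for p in((88,152),(100,326))]);v=d[1]-d[0];print(d,np.linalg.norm(v),np.degrees(np.arctan2(v[1],v[0])))
m=c.mean(0);print('panel centre',m)
pose()
E
```

```text
[ 0.6734 -0.1666] 0.05862039950973577 135.8724369839506
[ 0.6792 -0.1618] 0.007542622523358562 39.990400391151724
[ 0.721 -0.202] 0.05803722439518264 -43.84695085457794
[ 0.7155 -0.2074] 0.007789448634019809 -135.51865027032017
[[ 0.6671 -0.1927]
 [ 0.6898 -0.2151]] 0.031895772699976656 -44.641249720654336
panel centre [ 0.6973 -0.1845]
t 13.85 grasp [ 0.6896 -0.1947  0.2372] a 132.06 z [-0.003  0.002 -1.   ] F [-1.1 -0.1  0.6] open 0.819 gf 0.0 q [ 0.52  0.65 -0.46  1.4   0.3   1.16  0.76]
```

Call:
{"fn": "send_rows", "kwargs": {
  "steps": [
    [0,0,-3.4,2.4,12.5,40,50],
    [0,0,-3.4,2.4,12.5,80,50],
    [0,0,-3.4,2.4,12.5,120,50],
    [0,0,-3.4,2.4,12.5,150,50],
    [0,0,-3.4,2.4,12.5,170,50],
    [0,0,-3.4,2.4,12.5,177,50],
    [0,0,-3.4,2.4,12.5,177,50],
    [0,0,-3.4,2.4,12.5,177,50]
  ]
}}

```text
time_s: 14.52
ee_pos: [0.6979, -0.1849, 0.2155]
ee_rot: [-1.191, -2.905, -0.002]
ft_force: [1.0, 0.3, 0.5]
opening: 0.586
gripper_force: 0.0
```

Call:
{"fn": "send_rows", "kwargs": {
  "steps": [
    [0,0,0,0,0,0,20],
    [0,0,0,0,0,0,2],
    [0,0,0,0,0,0,2],
    [0,0,0,0,0,0,2],
    [0,0,0,0,0,0,2],
    [0,0,0,0,0,0,2],
    [0,0,0,0,0,0,2],
    [0,0,0,0,0,0,2]
  ],
  "force": 40
}}

```text
time_s: 15.18
ee_pos: [0.6979, -0.1851, 0.216]
ee_rot: [-1.191, -2.905, -0.002]
ft_force: [-0.3, -0.3, 5.4]
opening: 0.086
gripper_force: 40.1
```

```bash
python3 - <<'E'
from h import *
pose()
W=r.capture('wrist');np.save('w5.npy',W,allow_pickle=True);save(W,'w5')
plan((.697,-.184,.28,135.5),(.56,.0,.285,90))
E
```

```text
t 15.18 grasp [ 0.6977 -0.1849  0.0613] a 135.41 z [-0.001  0.001 -1.   ] F [-0.3 -0.3  5.4] open 0.086 gf 40.1 q [ 0.48  0.84 -0.41  1.49  0.39  0.89  0.73]
turn [ 0.  -0.1 -0.1] shift [ 1.800e+00  2.000e-01 -2.187e+02] rows 5.2
turn [-0.  -0.  45.5] shift [226.7  35.2  -5. ] rows 6.4
```

View pics/w5.png

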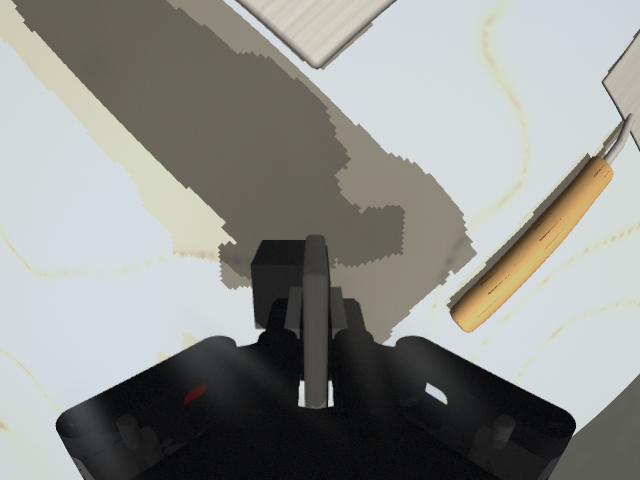

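Call:
{"fn": "send_rows", "kwargs": {
  "steps": [
    [0,0,0,0,0,-20,2],
    [0,0,0,0,0,-60,2],
    [0,0,0,0,0,-100,2],
    [0,0,0,0,0,-140,2],
    [0,0,0,0,0,-180,2],
    [0,0,0,0,0,-210,2],
    [0,0,0,0,0,-220,2],
    [0,0,0,0,0,-220,2]
  ]
}}

```text
time_s: 15.9
ee_pos: [0.6984, -0.1852, 0.438]
ee_rot: [1.191, 2.905, 0.002]
ft_force: [-0.1, -0.4, -0.4]
opening: 0.087
gripper_force: 39.1
```

Call:
{"fn": "send_rows", "kwargs": {
  "steps": [
    [0,0,6,30,5,-5,2],
    [0,0,12,60,10,-5,2],
    [0,0,18,90,14,-5,2],
    [0,0,24,120,19,-5,2],
    [0,0,30,150,23,-5,2],
    [0,0,36,180,28,-5,2],
    [0,0,41,205,32,-5,2],
    [0,0,45.5,227,35,-5,2],
    [0,0,45.5,227,35,-5,2],
    [0,0,45.5,227,35,-5,2]
  ]
}}

```text
time_s: 16.73
ee_pos: [0.5599, -0.0003, 0.4382]
ee_rot: [-2.215, -2.219, 0.005]
ft_force: [-0.0, -0.5, -1.9]
opening: 0.091
gripper_force: 39.2
```

Call:
{"fn": "send_rows", "kwargs": {
  "steps": [
    [0,0,0,0,0,0,2],
    [0,0,0,0,0,0,2],
    [0,0,0,0,0,0,2],
    [0,0,0,0,0,0,2]
  ]
}}

```text
time_s: 17.07
ee_pos: [0.5612, -0.0021, 0.4396]
ee_rot: [-2.221, -2.215, 0.002]
ft_force: [0.4, 0.4, -0.7]
opening: 0.087
gripper_force: 39.2
```

```bash
python3 - <<'E'
from h import *
pose()
W=r.capture('wrist');np.save('w6.npy',W,allow_pickle=True)
im=W['img'][:,:,::-1]
b=cv2.resize(im[140:380,90:360],None,fx=2.5,fy=2.5,interpolation=cv2.INTER_CUBIC);b=(255*np.clip(b/255.*2,0,1)**.6).astype(np.uint8)
cv2.imwrite('pics/c6.png',b)
E
```

```text
t 17.07 grasp [ 0.5606 -0.0018  0.2849] a 89.85 z [-0.004  0.002 -1.   ] F [ 0.4  0.4 -0.7] open 0.087 gf 39.2 q [ 0.29  0.32 -0.42  1.76  0.14  1.09 -0.19]
```

View pics/c6.png

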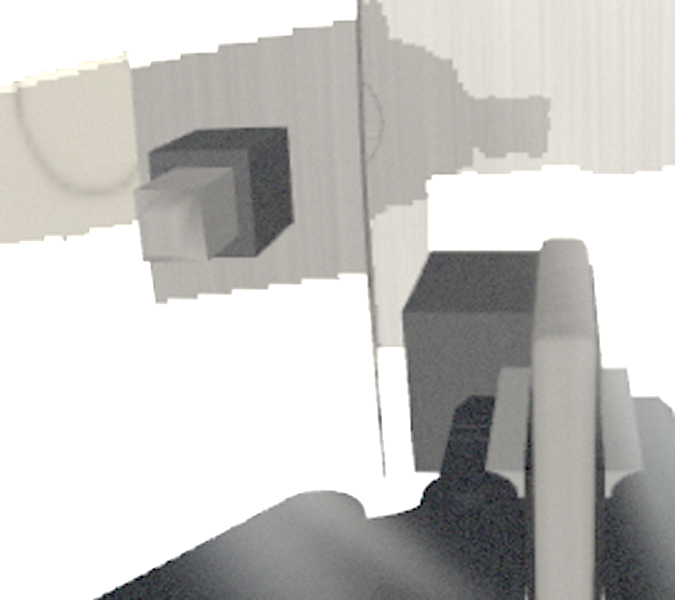

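```bash
python3 - <<'E'
from h import *
np.set_printoptions(precision=4,suppress=True)
W=np.load('w6.npy',allow_pickle=True).item()
A=lambda p:(90+p[0]/2.5,140+p[1]/2.5)
at=lambda p,z:atz(W,A(p),z,True)[:2]
c=np.array([at((149,150),.16),at((250,150),.16),at((257,256),.16)]);print('shelf sleeve',c,'centre',(c[0]+c[2])/2)
print('post at sleeve top right edge',at((240,166),.16))
print('post @184',[at(p,.184) for p in((135,193),(208,189),(210,258),(143,261))])
z=.2849-.0613
a,b=at((403,310),z+.037),at((415,470),z+.037);print('sign sleeve -x edge',a,b,np.linalg.norm(a-b),'mid',(a+b)/2,'centre',(a+b)/2+[.016,0])
l,m=at((430,252),z),at((403,310),z+.037);print('bottom corner',l)
pose()
E
```

```text
shelf sleeve [[ 0.4402  0.0259]
 [ 0.4723  0.025 ]
 [ 0.4716 -0.0063]] centre [0.4559 0.0098]
post at sleeve top right edge [0.4689 0.0204]
post @184 [array([0.4463, 0.0186]), array([0.4682, 0.0193]), array([0.4667, 0.0005]), array([ 0.4462, -0.0004])]
sign sleeve -x edge [0.5336 0.015 ] [ 0.5337 -0.0166] 0.031640415981288215 mid [ 0.5336 -0.0008] centre [ 0.5496 -0.0008]
bottom corner [0.5331 0.0141]
t 17.12 grasp [ 0.5606 -0.0016  0.285 ] a 89.86 z [-0.004  0.002 -1.   ] F [ 0.2 -1.  -0.6] open 0.09 gf 39.2 q [ 0.29  0.32 -0.42  1.76  0.14  1.09 -0.19]
```

Call:
{"fn": "send_rows", "kwargs": {
  "steps": [
    [0,0,0,3,-30,0,2],
    [0,0,0,6,-60,0,2],
    [0,0,0,10.4,-85,0,2],
    [0,0,0,10.4,-92.8,0,2],
    [0,0,0,10.4,-92.8,15,2],
    [0,0,0,10.4,-92.8,25,2],
    [0,0,0,10.4,-92.8,25,2],
    [0,0,0,10.4,-92.8,25,2],
    [0,0,0,10.4,-92.8,25,2],
    [0,0,0,10.4,-92.8,25,2]
  ]
}}

```text
time_s: 17.95
ee_pos: [0.4686, 0.0094, 0.4158]
ee_rot: [-2.22, -2.217, 0.0]
ft_force: [-0.1, -0.1, -1.0]
opening: 0.088
gripper_force: 39.4
```

```bash
python3 - <<'E'
from h import *
np.set_printoptions(precision=4,suppress=True)
pose()
W=r.capture('wrist');np.save('w7.npy',W,allow_pickle=True)
im=W['img'][:,:,::-1]
b=cv2.resize(im[220:360,220:360],None,fx=4,fy=4,interpolation=cv2.INTER_CUBIC);b=(255*np.clip(b/255.*2,0,1)**.6).astype(np.uint8)
cv2.imwrite('pics/c7.png',b)
E
```

```text
t 17.95 grasp [0.4682 0.0097 0.2611] a 89.92 z [-0.003  0.003 -1.   ] F [-0.1 -0.1 -1. ] open 0.088 gf 39.4 q [ 0.32  0.18 -0.45  1.99  0.09  0.99 -0.18]
```

View pics/c7.png

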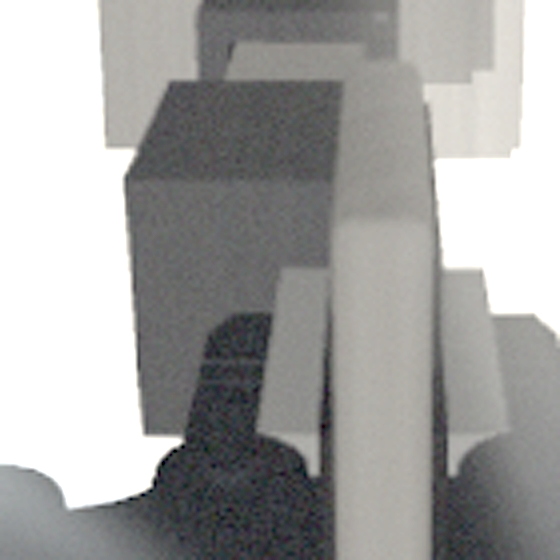

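Call:
{"fn": "send_rows", "kwargs": {
  "steps": [
    [0,0,0,-0.9,-0.4,0,2],
    [0,0,0,-0.9,-0.4,4,2],
    [0,0,0,-0.9,-0.4,7,2],
    [0,0,0,-0.9,-0.4,10,2],
    [0,0,0,-0.9,-0.4,12,2],
    [0,0,0,-0.9,-0.4,14,2],
    [0,0,0,-0.9,-0.4,16,2],
    [0,0,0,-0.9,-0.4,18,2]
  ]
}}

```text
time_s: 18.67
ee_pos: [0.4676, 0.0085, 0.3973]
ee_rot: [-2.22, -2.217, 0.001]
ft_force: [-0.3, -0.9, -1.7]
opening: 0.087
gripper_force: 39.4
```

```bash
python3 -c "
from h import *
pose()"
```

```text
t 18.67 grasp [0.4671 0.0089 0.2426] a 89.92 z [-0.003  0.002 -1.   ] F [-0.3 -0.9 -1.7] open 0.087 gf 39.4 q [ 0.32  0.21 -0.45  2.02  0.11  0.94 -0.19]
```

Call:
{"fn": "send_rows", "kwargs": {
  "steps": [
    [0,0,0,0,0,3,2],
    [0,0,0,0,0,6,2],
    [0,0,0,0,0,9,2],
    [0,0,0,0,0,12,2],
    [0,0,0,0,0,15,2],
    [0,0,0,0,0,18,2],
    [0,0,0,0,0,20,2],
    [0,0,0,0,0,21.5,2],
    [0,0,0,0,0,22.5,2],
    [0,0,0,0,0,22.5,2]
  ]
}}

```text
time_s: 19.5
ee_pos: [0.4676, 0.0087, 0.3759]
ee_rot: [-2.22, -2.218, 0.002]
ft_force: [-2.7, 0.3, 7.2]
opening: 0.087
gripper_force: 40.8
```

```bash
python3 -c "
from h import *
pose()"
```

```text
t 19.5 grasp [0.4671 0.009  0.2212] a 89.93 z [-0.003  0.002 -1.   ] F [-2.7  0.3  7.2] open 0.087 gf 40.8 q [ 0.31  0.24 -0.45  2.04  0.13  0.9  -0.21]
```

Call:
{"fn": "send_rows", "kwargs": {
  "steps": [
    [0,0,0,0,0,-1.5,15],
    [0,0,0,0,0,-1.5,30],
    [0,0,0,0,0,-1.5,40],
    [0,0,0,0,0,-1.5,50],
    [0,0,0,0,0,-30,50],
    [0,0,0,0,0,-65,50],
    [0,0,0,0,0,-80,50],
    [0,0,0,0,0,-80,50]
  ]
}}

```text
time_s: 20.17
ee_pos: [0.4688, 0.0087, 0.4586]
ee_rot: [2.222, 2.219, 0.006]
ft_force: [-0.1, -0.1, -0.8]
opening: 0.581
gripper_force: 0.0
```

```bash
python3 -c "
from h import *
pose();plan((.467,.009,.30,90),(.45,.318,.28,0))
S=r.capture('scene');im=S['img'][:,:,::-1];b=cv2.resize(im[150:420,250:560],None,fx=2.5,fy=2.2,interpolation=cv2.INTER_CUBIC);cv2.imwrite('pics/c8.png',b[:590,:790])"
```

```text
t 20.17 grasp [0.4694 0.009  0.3039] a 89.92 z [ 0.004  0.002 -1.   ] F [-0.1 -0.1 -0.8] open 0.581 gf 0.0 q [ 0.33  0.13 -0.46  1.94  0.07  1.07 -0.15]
turn [ 0.2 -0.1 -0.1] shift [ 0.3 -1.8  3.9] rows 0.1
turn [ 0. -0. 90.] shift [309. -17.  20.] rows 12.6
```

View pics/c8.png

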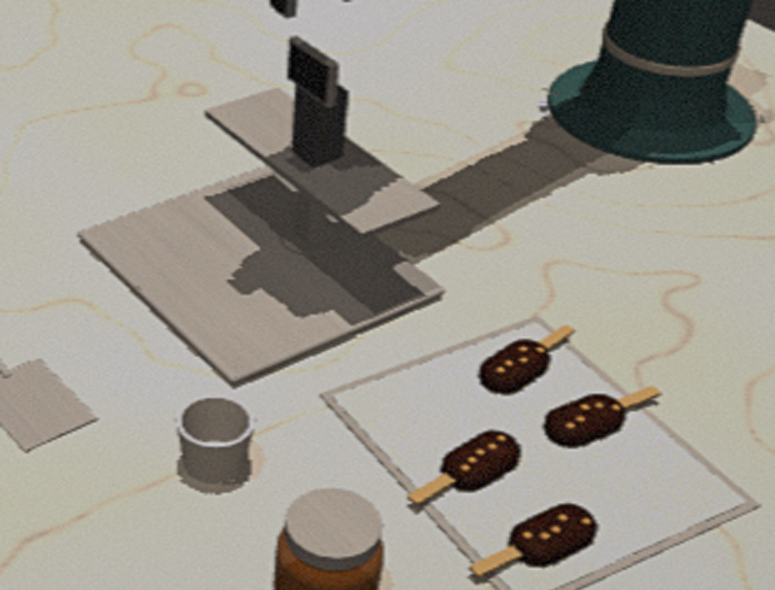

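The shelf and the sign are seated, with the black face toward the customers. The four bars are on the sheet.

Call:
{"fn": "send_rows", "kwargs": {
  "steps": [
    [0,0,7,30,-2,5,60],
    [0,0,14,60,-4,10,60],
    [0,0,21,90,-6,15,60],
    [0,0,28,115,-8,20,60],
    [0,0,35,140,-10,20,60],
    [0,0,42,165,-12,20,60],
    [0,0,49,190,-14,20,60],
    [0,0,56,215,-16,20,60],
    [0,0,63,240,-18,20,60],
    [0,0,70,265,-19,24,60]
  ]
}}

```text
time_s: 21.05
ee_pos: [0.4486, 0.2746, 0.4306]
ee_rot: [-3.092, -0.546, 0.006]
ft_force: [1.0, -0.4, -0.8]
opening: 0.703
gripper_force: 0.0
```

```bash
python3 -c "
from h import *
pose();plan((.45,.318,.28,0))"
```

```text
t 21.05 grasp [0.4479 0.2748 0.2759] a 20.01 z [-0.004  0.001 -1.   ] F [ 1.  -0.4 -0.8] open 0.703 gf 0.0 q [-0.21  0.28 -0.48  1.85  0.14  1.05 -1.96]
turn [-0.1  0.2 20. ] shift [ 16.2 -40.3  -4.1] rows 2.8
```

Call:
{"fn": "send_rows", "kwargs": {
  "steps": [
    [0,0,7,6,-14,-4,60],
    [0,0,14,11,-28,-4,60],
    [0,0,20,16,-40,-4,60],
    [0,0,20,16,-40,-4,60],
    [0,0,20,16,-40,-4,60],
    [0,0,20,16,-40,-4,60]
  ]
}}

```text
time_s: 21.55
ee_pos: [0.4501, 0.3156, 0.4347]
ee_rot: [-3.141, -0.013, 0.007]
ft_force: [0.3, 0.6, 0.0]
opening: 0.703
gripper_force: 0.0
```

```bash
cat > bars.py <<'E'
from h import *
def bars(n='w',show=False,z=.021,zf=.012):
    pose(); W=r.capture('wrist')
    if show: save(W,n)
    tips=[atz(W,d['pixel'],zf,True)[:2] for d in r.spot_point(W,'bar0_tip') if d['conf']>.3]
    for d in r.trace(W,'bar0'):
        if d['conf']<.3: continue
        m=d['pixels'].astype(np.uint8);hsv=cv2.cvtColor(W['img'],cv2.COLOR_RGB2HSV)
        # chocolate = dark part of mask
        ch=m*(hsv[:,:,2]<120).astype(np.uint8)
        ch=cv2.morphologyEx(cv2.morphologyEx(ch,cv2.MORPH_CLOSE,np.ones((7,7))),cv2.MORPH_OPEN,np.ones((9,9)))
        cs=cv2.findContours(ch,0,2)[0]
        if not cs: continue
        c=max(cs,key=cv2.contourArea)
        q=np.array([atz(W,p,z-.006,True)[:2] for p in c[:,0]],np.float32)*1000
        rc=cv2.minAreaRect(q);b=cv2.boxPoints(rc);e1,e2=b[1]-b[0],b[2]-b[1]
        l=e1 if np.linalg.norm(e1)>np.linalg.norm(e2) else e2
        full=np.argwhere(m)[:,::-1];fm=np.array([atz(W,p,zf,True)[:2] for p in full[::11]])*1000
        s=fm[np.argmax(np.linalg.norm(fm-rc[0],axis=1))]-rc[0]
        if l@s<0:l=-l
        print('bar',round(d['conf'],2),'c',np.round(rc[0],1),'size',np.round(sorted(rc[1]),1),'yaw',round(np.degrees(np.arctan2(l[1],l[0])),1),'stickfar',np.round(s,0))
    print('tips',np.round(np.array(tips)*1000,1).tolist())
E
python3 -c "
from bars import *
bars('w9',True)"
```

```text
t 21.55 grasp [0.4494 0.3157 0.28  ] a 0.48 z [-0.005  0.001 -1.   ] F [0.3 0.6 0. ] open 0.703 gf 0.0 q [-0.32  0.31 -0.43  1.8   0.14  1.07 -2.36]
bar 0.89 c [525.5 393.7] size [38.8 67. ] yaw -1.1 stickfar [72.  3.]
bar 0.77 c [414.2 241.8] size [39.1 84.1] yaw -171.0 stickfar [-67. -13.]
bar 0.76 c [420.3 319.4] size [37.7 66.3] yaw 179.5 stickfar [-73.   6.]
bar 0.7 c [517.3 310.3] size [37.6 67. ] yaw 6.5 stickfar [71.  9.]
tips []
```

View pics/w9.png

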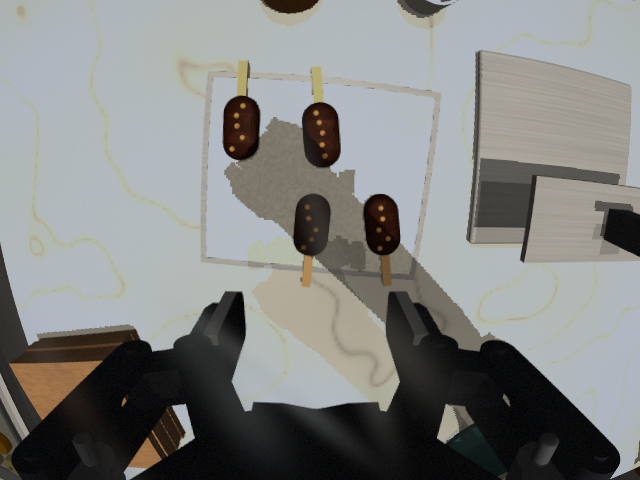

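The view shows bars A at (241,127) and B at (321,134) with sticks to +x, and C at (312,225) and D at (381,225) with sticks to −x. All lie on the sheet, matching the measurements. I'll take A first.

Call:
{"fn": "send_rows", "kwargs": {
  "steps": [
    [0,0,1.5,25,-26,30,60],
    [0,0,1.5,45,-50,60,60],
    [0,0,1.5,76,-78,100,60],
    [0,0,1.5,76,-78,140,60],
    [0,0,1.5,76,-78,180,60],
    [0,0,1.5,76,-78,215,60],
    [0,0,1.5,76,-78,240,60],
    [0,0,1.5,76,-78,250,60],
    [0,0,1.5,76,-78,250,60],
    [0,0,1.5,76,-78,250,60]
  ]
}}

```text
time_s: 22.53
ee_pos: [0.5254, 0.3956, 0.1867]
ee_rot: [-3.138, 0.032, 0.004]
ft_force: [-0.2, 0.6, 1.2]
opening: 0.703
gripper_force: 0.0
```

```bash
python3 -c "
from bars import *
bars()"
```

```text
t 22.53 grasp [0.525 0.396 0.032] a -1.15 z [-0.003  0.003 -1.   ] F [-0.2  0.6  1.2] open 0.703 gf 0.0 q [-0.47  0.78 -0.32  1.68  0.33  0.74 -2.54]
bar 0.81 c [439.5 316. ] size [21.6 54.1] yaw -146.5 stickfar [-28. -13.]
bar 0.75 c [524.8 312.9] size [41.5 58.4] yaw 4.3 stickfar [65.  2.]
bar 0.73 c [525.9 394.7] size [37.9 68.4] yaw -1.4 stickfar [72.  1.]
tips [[597.2, 391.7]]
```

Call:
{"fn": "send_rows", "kwargs": {
  "steps": [
    [0,0,0,0,1,5,60],
    [0,0,0,0,1,9,60],
    [0,0,0,0,1,9,50],
    [0,0,0,0,1,9,30],
    [0,0,0,0,1,9,30],
    [0,0,0,0,1,9,30],
    [0,0,0,0,1,9,30],
    [0,0,0,0,1,9,30],
    [0,0,0,0,1,9,30]
  ],
  "force": 30
}}

```text
time_s: 23.43
ee_pos: [0.5249, 0.3947, 0.1768]
ee_rot: [-3.139, 0.031, 0.005]
ft_force: [0.3, -0.4, 1.7]
opening: 0.438
gripper_force: 31.1
```

```bash
python3 -c "
from h import *
pose();plan((.525,.395,.12,0),(.576,.103,.12,0),(.576,.103,.032,0))"
```

```text
t 23.43 grasp [0.5244 0.395  0.0221] a -1.14 z [-0.003  0.002 -1.   ] F [ 0.3 -0.4  1.7] open 0.438 gf 31.1 q [-0.47  0.79 -0.31  1.68  0.33  0.72 -2.54]
turn [-0.1  0.2 -1.1] shift [ -0.2  -0.5 -97.9] rows 2.3
turn [0. 0. 0.] shift [ 51. 292.   0.] rows 7.1
turn [0. 0. 0.] shift [ 0. -0. 88.] rows 2.1
```

Call:
{"fn": "send_rows", "kwargs": {
  "steps": [
    [0,0,-0.3,0,0,-15,30],
    [0,0,-0.6,0,0,-45,30],
    [0,0,-1.1,0,0,-75,30],
    [0,0,-1.1,10,25,-98,30],
    [0,0,-1.1,20,60,-98,30],
    [0,0,-1.1,30,100,-98,30],
    [0,0,-1.1,40,140,-98,30],
    [0,0,-1.1,50,180,-98,30],
    [0,0,-1.1,51,220,-98,30],
    [0,0,-1.1,51,255,-98,30]
  ]
}}

```text
time_s: 24.27
ee_pos: [0.5713, 0.1352, 0.2748]
ee_rot: [-3.14, 0.004, 0.004]
ft_force: [0.5, -1.2, -0.5]
opening: 0.436
gripper_force: 30.9
```

Call:
{"fn": "send_rows", "kwargs": {
  "steps": [
    [0,0,0,0,25,0,30],
    [0,0,0,0,37,0,30],
    [0,0,0,0,37,20,30],
    [0,0,0,0,37,45,30],
    [0,0,0,0,37,65,30],
    [0,0,0,0,37,78,30],
    [0,0,0,0,37,83,30],
    [0,0,0,0,37,83,30]
  ]
}}

```text
time_s: 24.93
ee_pos: [0.5704, 0.1024, 0.1901]
ee_rot: [-3.139, -0.001, 0.008]
ft_force: [-0.4, -0.3, -0.4]
opening: 0.439
gripper_force: 30.9
```

```bash
python3 -c "
from h import *
pose();plan((.575,.1026,.0315,0))"
```

```text
t 24.93 grasp [0.5696 0.1028 0.0354] a 0.03 z [-0.005  0.002 -1.   ] F [-0.4 -0.3 -0.4] open 0.439 gf 30.9 q [ 0.    0.68 -0.31  1.88  0.32  0.64 -2.07]
turn [-0.1  0.3  0. ] shift [ 4.7 -0.1  3.9] rows 0.1
```

Call:
{"fn": "send_rows", "kwargs": {
  "steps": [
    [0,0,0,5,0,2,30],
    [0,0,0,5,0,3.5,30],
    [0,0,0,5,0,4,30],
    [0,0,0,5,0,4,30]
  ]
}}

```text
time_s: 25.27
ee_pos: [0.576, 0.1016, 0.1875]
ee_rot: [-3.139, 0.001, 0.003]
ft_force: [0.5, 0.2, -0.9]
opening: 0.439
gripper_force: 30.9
```

Call:
{"fn": "send_rows", "kwargs": {
  "steps": [
    [0,0,0,0,0,0,42],
    [0,0,0,0,0,0,46],
    [0,0,0,0,0,0,48],
    [0,0,0,0,0,-15,48],
    [0,0,0,0,0,-55,60],
    [0,0,0,0,0,-90,60],
    [0,0,0,0,0,-90,60]
  ]
}}

```text
time_s: 25.85
ee_pos: [0.5784, 0.1023, 0.2836]
ee_rot: [-3.137, 0.001, -0.013]
ft_force: [2.2, 0.4, 0.0]
opening: 0.701
gripper_force: 0.0
```

```bash
python3 -c "
from bars import *
bars(z=.03,zf=.021);plan((.518,.311,.12,5.5),(.518,.311,.035,5.5))"
```

```text
t 25.85 grasp [0.5796 0.103  0.1289] a -0.04 z [ 0.008  0.004 -1.   ] F [2.2 0.4 0. ] open 0.701 gf 0.0 q [ 0.05  0.55 -0.37  1.84  0.26  0.8  -2.02]
bar 0.91 c [524.3 298.5] size [44.6 67.3] yaw 2.9 stickfar [67. 11.]
bar 0.78 c [578.1 101.2] size [37.6 67.9] yaw -1.3 stickfar [71.  2.]
bar 0.7 c [417.9 227.3] size [26.7 49.5] yaw 153.7 stickfar [-37.   3.]
tips []
turn [-0.1  0.1 -5.6] shift [ -58.  -209.8    3. ] rows 5.2
turn [0. 0. 0.] shift [ 0. -0. 85.] rows 2.0
```

Call:
{"fn": "send_rows", "kwargs": {
  "steps": [
    [0,0,-1,-12,-40,3,60],
    [0,0,-2,-24,-80,3,60],
    [0,0,-4,-36,-120,3,60],
    [0,0,-5.5,-48,-160,3,60],
    [0,0,-5.5,-58,-195,3,60],
    [0,0,-5.5,-58,-210,20,60],
    [0,0,-5.5,-58,-210,50,60],
    [0,0,-5.5,-58,-210,80,60],
    [0,0,-5.5,-58,-210,93,60],
    [0,0,-5.5,-58,-210,93,60]
  ]
}}

```text
time_s: 26.83
ee_pos: [0.5159, 0.3103, 0.1798]
ee_rot: [3.136, 0.15, -0.017]
ft_force: [-0.7, 0.2, 0.4]
opening: 0.701
gripper_force: 0.0
```

Call:
{"fn": "send_rows", "kwargs": {
  "steps": [
    [0,0,0,0,0,0,60],
    [0,0,0,0,0,0,60]
  ]
}}

```text
time_s: 27.0
ee_pos: [0.5184, 0.3118, 0.1854]
ee_rot: [-3.135, -0.149, 0.003]
ft_force: [-0.1, -1.3, 0.6]
opening: 0.702
gripper_force: 0.0
```

```bash
python3 -c "
from bars import *
bars()"
```

```text
t 27.0 grasp [0.518  0.3123 0.0307] a 5.43 z [-0.002  0.003 -1.   ] F [-0.1 -1.3  0.6] open 0.702 gf 0.0 q [-0.34  0.72 -0.34  1.82  0.36  0.67 -2.37]
bar 0.66 c [517.7 310.1] size [37.8 69.5] yaw 5.8 stickfar [71. 10.]
bar 0.58 c [445.1 232.4] size [ 7.6 19.1] yaw -161.9 stickfar [-14.  -7.]
tips []
```

Good. Descend, grip, lift; next to the second lane (y = 0.0406).

Call:
{"fn": "send_rows", "kwargs": {
  "steps": [
    [0,0,0,0,2,5,60],
    [0,0,0,0,2,9,60],
    [0,0,0,0,2,9,50],
    [0,0,0,0,2,9,30],
    [0,0,0,0,2,9,30],
    [0,0,0,0,2,9,30],
    [0,0,0,0,2,9,30],
    [0,0,0,0,2,9,30],
    [0,0,0,0,2,9,30]
  ]
}}

```text
time_s: 27.9
ee_pos: [0.518, 0.3097, 0.1755]
ee_rot: [-3.136, -0.15, 0.005]
ft_force: [0.6, 0.9, 0.6]
opening: 0.435
gripper_force: 31.2
```

```bash
python3 -c "
from h import *
pose();plan((.518,.310,.12,5.5),(.576,.0406,.125,0),(.576,.0406,.033,0))"
```

```text
t 27.9 grasp [0.5175 0.3101 0.0208] a 5.46 z [-0.003  0.002 -1.   ] F [0.6 0.9 0.6] open 0.435 gf 31.2 q [-0.34  0.73 -0.34  1.82  0.37  0.65 -2.37]
turn [-0.1  0.2 -0. ] shift [ -0.3  -0.5 -99.2] rows 2.4
turn [ 0.  -0.   5.5] shift [ 31.9 273.7  -5. ] rows 6.6
turn [0. 0. 0.] shift [ 0. -0. 92.] rows 2.2
```

Call:
{"fn": "send_rows", "kwargs": {
  "steps": [
    [0,0,0,0,0,-15,30],
    [0,0,0,0,0,-50,30],
    [0,0,0,0,0,-85,30],
    [0,0,1,4,25,-104,30],
    [0,0,2,8,60,-104,30],
    [0,0,3,12,100,-104,30],
    [0,0,4,17,140,-104,30],
    [0,0,5,21,180,-104,30],
    [0,0,5.5,26,220,-104,30],
    [0,0,5.5,32,255,-104,30]
  ]
}}

```text
time_s: 28.73
ee_pos: [0.5744, 0.0558, 0.2799]
ee_rot: [-3.14, 0.003, 0.004]
ft_force: [0.3, -0.6, -1.2]
opening: 0.437
gripper_force: 30.8
```

Call:
{"fn": "send_rows", "kwargs": {
  "steps": [
    [0,0,0,0,18,0,30],
    [0,0,0,0,19,0,30],
    [0,0,0,0,19,20,30],
    [0,0,0,0,19,45,30],
    [0,0,0,0,19,70,30],
    [0,0,0,0,19,85,30],
    [0,0,0,0,19,90,30],
    [0,0,0,0,19,90,30]
  ]
}}

```text
time_s: 29.4
ee_pos: [0.5736, 0.0407, 0.1881]
ee_rot: [-3.139, -0.001, 0.009]
ft_force: [-0.3, -0.6, -0.7]
opening: 0.435
gripper_force: 30.8
```

```bash
python3 -c "
from h import *
pose();plan((.575,.0406,.0303,0))"
```

```text
t 29.4 grasp [0.5728 0.0411 0.0334] a 0.03 z [-0.005  0.003 -1.   ] F [-0.3 -0.6 -0.7] open 0.435 gf 30.8 q [ 0.11  0.68 -0.31  1.89  0.32  0.63 -1.97]
turn [-0.1  0.3  0. ] shift [1.4 0.1 3.1] rows 0.1
```

Call:
{"fn": "send_rows", "kwargs": {
  "steps": [
    [0,0,0,1.5,0,2,30],
    [0,0,0,1.5,0,3,30],
    [0,0,0,1.5,0,3,30],
    [0,0,0,1.5,0,3,42],
    [0,0,0,1.5,0,3,46],
    [0,0,0,1.5,0,3,48],
    [0,0,0,1.5,0,-12,48],
    [0,0,0,1.5,0,-52,60],
    [0,0,0,1.5,0,-92,60],
    [0,0,0,1.5,0,-100,60]
  ]
}}

```text
time_s: 30.23
ee_pos: [0.578, 0.0403, 0.2949]
ee_rot: [-3.139, 0.001, -0.01]
ft_force: [0.3, 0.3, 0.9]
opening: 0.703
gripper_force: 0.0
```

```bash
python3 -c "
from bars import *
bars(z=.03,zf=.021);plan((.55,.15,.14,60),(.48,.25,.14,120),(.419,.32,.14,175))"
```

```text
t 30.23 grasp [0.579  0.0408 0.1402] a -0.03 z [ 0.007  0.003 -1.   ] F [0.3 0.3 0.9] open 0.703 gf 0.0 q [ 0.16  0.52 -0.37  1.85  0.25  0.81 -1.91]
bar 0.93 c [576.7  39.5] size [37.9 67.8] yaw -0.8 stickfar [72.  2.]
bar 0.68 c [577.6 100.4] size [38.5 68.3] yaw -1.1 stickfar [72.  3.]
bar 0.56 c [433.9 304.7] size [46.4 68.9] yaw 175.1 stickfar [-41.  20.]
tips []
turn [ -0.1  -0.  -60.1] shift [ -26.3 -110.5   -4.6] rows 8.4
turn [  0.   0. -60.] shift [  51.6 -110.6   -0. ] rows 8.4
turn [ -0.   0. -55.] shift [ 91.1 -17.8  -0. ] rows 7.7
```

Call:
{"fn": "send_rows", "kwargs": {
  "steps": [
    [0,0,-7,-3,-14,0,60],
    [0,0,-14,-6,-28,0,60],
    [0,0,-21,-9,-42,0,60],
    [0,0,-28,-12,-56,0,60],
    [0,0,-35,-15,-70,0,60],
    [0,0,-42,-18,-84,0,60],
    [0,0,-49,-22,-98,0,60],
    [0,0,-56,-26,-110,0,60],
    [0,0,-60,-26,-110,0,60]
  ]
}}

```text
time_s: 31.13
ee_pos: [0.5483, 0.1524, 0.2874]
ee_rot: [-2.708, -1.58, 0.006]
ft_force: [-0.1, 0.0, 0.1]
opening: 0.699
gripper_force: 0.0
```

Call:
{"fn": "send_rows", "kwargs": {
  "steps": [
    [0,0,-7,6,-14,0,60],
    [0,0,-14,13,-28,0,60],
    [0,0,-21,20,-42,0,60],
    [0,0,-28,26,-56,0,60],
    [0,0,-35,32,-70,0,60],
    [0,0,-42,39,-84,0,60],
    [0,0,-49,46,-98,0,60],
    [0,0,-56,51.5,-110.5,0,60],
    [0,0,-60,51.5,-110.5,0,60]
  ]
}}

```text
time_s: 31.88
ee_pos: [0.4776, 0.2517, 0.2881]
ee_rot: [-1.554, -2.721, 0.001]
ft_force: [0.3, 0.3, 0.0]
opening: 0.706
gripper_force: 0.0
```

Call:
{"fn": "send_rows", "kwargs": {
  "steps": [
    [0,0,-7,12,-3,0,60],
    [0,0,-14,24,-5,0,60],
    [0,0,-21,36,-8,0,60],
    [0,0,-28,48,-10,0,60],
    [0,0,-35,60,-12,0,60],
    [0,0,-42,72,-14,0,60],
    [0,0,-49,84,-16,0,60],
    [0,0,-55,91,-18,0,60],
    [0,0,-55,91,-18,0,60],
    [0,0,-55,91,-18,0,60]
  ]
}}

```text
time_s: 32.72
ee_pos: [0.4187, 0.3191, 0.2885]
ee_rot: [-0.141, -3.132, -0.002]
ft_force: [-0.1, 0.2, -0.5]
opening: 0.703
gripper_force: 0.0
```

```bash
python3 -c "
from bars import *
bars()"
```

```text
t 32.72 grasp [0.4178 0.3194 0.1338] a 174.84 z [-0.006  0.002 -1.   ] F [-0.1  0.2 -0.5] open 0.703 gf 0.0 q [ 0.1   0.73 -1.1   1.95  0.79  0.98  0.1 ]
bar 0.77 c [418.3 319.5] size [37.2 67.3] yaw 173.6 stickfar [-70.   2.]
bar 0.73 c [559.   30.4] size [24.  57.8] yaw -55.2 stickfar [ 27. -19.]
bar 0.55 c [415.4 243.3] size [40.3 76.4] yaw -171.3 stickfar [-68. -10.]
tips [[348.0, 325.1]]
```

Call:
{"fn": "send_rows", "kwargs": {
  "steps": [
    [0,0,0.8,0,0,30,60],
    [0,0,0.8,0,0,65,60],
    [0,0,0.8,0,0,95,60],
    [0,0,0.8,0,0,107,60],
    [0,0,0.8,0,0,112,60],
    [0,0,0.8,0,0,112,60],
    [0,0,0.8,0,0,112,60]
  ]
}}

```text
time_s: 33.45
ee_pos: [0.4191, 0.3202, 0.179]
ee_rot: [-0.161, -3.135, -0.005]
ft_force: [0.7, 0.3, -0.3]
opening: 0.706
gripper_force: 0.0
```

```bash
python3 -c "
from bars import *
bars()"
```

```text
t 33.45 grasp [0.4188 0.3207 0.0243] a 174.14 z [-0.002  0.004 -1.   ] F [ 0.7  0.3 -0.3] open 0.706 gf 0.0 q [-0.01  0.87 -0.92  1.98  0.98  0.82 -0.04]
bar 0.91 c [407.5 242.8] size [43.6 48.9] yaw -171.9 stickfar [-59. -12.]
bar 0.83 c [416.9 319.6] size [37.8 71.3] yaw 174.9 stickfar [-70.   7.]
bar 0.63 c [569.5  36.7] size [20.5 70.4] yaw -40.9 stickfar [ 20. -30.]
tips [[347.4, 325.9], [573.8, 42.4]]
```

Call:
{"fn": "send_rows", "kwargs": {
  "steps": [
    [0,0,0,0,0.5,3,60],
    [0,0,0,0,0.5,3,50],
    [0,0,0,0,0.5,3,30],
    [0,0,0,0,0.5,3,30],
    [0,0,0,0,0.5,3,30],
    [0,0,0,0,0.5,3,30],
    [0,0,0,0,0.5,3,30],
    [0,0,0,0,0.5,3,30]
  ]
}}

```text
time_s: 34.27
ee_pos: [0.419, 0.3206, 0.1754]
ee_rot: [-0.16, -3.135, -0.005]
ft_force: [-0.0, 1.5, 6.1]
opening: 0.434
gripper_force: 35.5
```

```bash
python3 -c "
from h import *
pose();plan((.418,.32,.15,174),(.48,.25,.16,120),(.55,.15,.16,60),(.576,-.0214,.15,0),(.576,-.0214,.033,0))"
```

```text
t 34.27 grasp [0.4186 0.3211 0.0207] a 174.17 z [-0.002  0.003 -1.   ] F [-0.   1.5  6.1] open 0.434 gf 35.5 q [-0.02  0.87 -0.92  1.98  0.98  0.81 -0.05]
turn [ 0.2 -0.2  0.2] shift [   1.2   -0.3 -129.3] rows 3.1
turn [ 0. -0. 54.] shift [-69.  -63.1 -10. ] rows 7.5
turn [ 0. -0. 60.] shift [-121.6   10.6    0. ] rows 8.4
turn [ 0. -0. 60.] shift [-135.4  108.2   10. ] rows 8.4
turn [0. 0. 0.] shift [  0.  -0. 117.] rows 2.8
```

Call:
{"fn": "send_rows", "kwargs": {
  "steps": [
    [0,0,0,0,0,-15,30],
    [0,0,0,0,0,-50,30],
    [0,0,0,0,0,-85,30],
    [0,0,0,0,0,-115,30],
    [0,0,0,0,0,-130,30],
    [0,0,0,0,0,-130,30]
  ]
}}

```text
time_s: 34.77
ee_pos: [0.4198, 0.3205, 0.3075]
ee_rot: [0.161, 3.137, 0.007]
ft_force: [0.3, -0.4, 0.1]
opening: 0.441
gripper_force: 31.6
```

Call:
{"fn": "send_rows", "kwargs": {
  "steps": [
    [0,0,7,-9,-8,-3,30],
    [0,0,14,-18,-16,-6,30],
    [0,0,21,-27,-24,-10,30],
    [0,0,28,-36,-32,-10,30],
    [0,0,35,-45,-40,-10,30],
    [0,0,42,-54,-48,-10,30],
    [0,0,49,-63,-56,-10,30],
    [0,0,54,-69,-63,-10,30]
  ]
}}

```text
time_s: 35.43
ee_pos: [0.4821, 0.2486, 0.3127]
ee_rot: [-1.574, -2.713, 0.003]
ft_force: [0.6, 0.7, -0.4]
opening: 0.433
gripper_force: 31.7
```

Call:
{"fn": "send_rows", "kwargs": {
  "steps": [
    [0,0,7,-15,1,0,30],
    [0,0,14,-30,2,0,30],
    [0,0,21,-45,4,0,30],
    [0,0,28,-60,5,0,30],
    [0,0,35,-75,6,0,30],
    [0,0,42,-90,8,0,30],
    [0,0,49,-105,9,0,30],
    [0,0,56,-121,10,0,30],
    [0,0,60,-121.5,10.5,0,30]
  ]
}}

```text
time_s: 36.18
ee_pos: [0.553, 0.1464, 0.3119]
ee_rot: [-2.726, -1.559, 0.008]
ft_force: [-0.1, -0.4, -1.2]
opening: 0.439
gripper_force: 31.7
```

Call:
{"fn": "send_rows", "kwargs": {
  "steps": [
    [0,0,7,-16,13,0,30],
    [0,0,14,-32,26,0,30],
    [0,0,21,-48,39,0,30],
    [0,0,28,-64,52,3,30],
    [0,0,35,-80,65,5,30],
    [0,0,42,-96,78,8,30],
    [0,0,49,-112,91,10,30],
    [0,0,56,-128,104,10,30],
    [0,0,60,-135.4,108.2,10,30],
    [0,0,60,-135.4,108.2,10,30]
  ]
}}

```text
time_s: 37.02
ee_pos: [0.5776, -0.0243, 0.3016]
ee_rot: [3.141, -0.006, -0.01]
ft_force: [0.6, -0.1, -1.5]
opening: 0.441
gripper_force: 31.7
```

```bash
python3 -c "
from h import *
pose();plan((.576,-.0214,.034,0))"
```

```text
t 37.02 grasp [ 0.5766 -0.0244  0.1469] a -0.22 z [-0.006 -0.    -1.   ] F [ 0.6 -0.1 -1.5] open 0.441 gf 31.7 q [ 0.28  0.51 -0.38  1.84  0.25  0.84 -1.8 ]
turn [ 0.   0.4 -0.2] shift [ -0.8  -2.9 112.9] rows 2.7
```

Call:
{"fn": "send_rows", "kwargs": {
  "steps": [
    [0,0,-0.2,-2,-3,25,30],
    [0,0,-0.2,-2,-3,60,30],
    [0,0,-0.2,-2,-3,90,30],
    [0,0,-0.2,-2,-3,107,30],
    [0,0,-0.2,-2,-3,113,30],
    [0,0,-0.2,-2,-3,115,30],
    [0,0,-0.2,-2,-3,115,30],
    [0,0,-0.2,-2,-3,115,30]
  ]
}}

```text
time_s: 37.68
ee_pos: [0.5762, -0.0172, 0.1895]
ee_rot: [-3.139, -0.011, 0.002]
ft_force: [-0.0, 0.9, -0.8]
opening: 0.437
gripper_force: 31.6
```

```bash
python3 -c "
from h import *
pose()"
```

```text
t 37.68 grasp [ 0.576  -0.0169  0.0348] a 0.42 z [-0.002  0.002 -1.   ] F [-0.   0.9 -0.8] open 0.437 gf 31.6 q [ 0.22  0.68 -0.32  1.89  0.33  0.63 -1.87]
```

Call:
{"fn": "send_rows", "kwargs": {
  "steps": [
    [0,0,0.4,0,4.5,2,30],
    [0,0,0.4,0,4.5,4,30],
    [0,0,0.4,0,4.5,4,30],
    [0,0,0.4,0,4.5,4,30]
  ]
}}

```text
time_s: 38.02
ee_pos: [0.5758, -0.0224, 0.1849]
ee_rot: [-3.14, 0.002, 0.004]
ft_force: [0.2, -0.2, -0.3]
opening: 0.437
gripper_force: 31.6
```

```bash
python3 -c "
from h import *
pose()"
```

```text
t 38.02 grasp [ 0.5754 -0.0221  0.0302] a -0.07 z [-0.003  0.002 -1.   ] F [ 0.2 -0.2 -0.3] open 0.437 gf 31.6 q [ 0.22  0.68 -0.31  1.89  0.33  0.62 -1.87]
```

Call:
{"fn": "send_rows", "kwargs": {
  "steps": [
    [0,0,0,0,0,0,42],
    [0,0,0,0,0,0,46],
    [0,0,0,0,0,0,48],
    [0,0,0,0,0,-15,48],
    [0,0,0,0,0,-55,60],
    [0,0,0,0,0,-95,60],
    [0,0,0,0,0,-130,60],
    [0,0,0,0,0,-130,60],
    [0,0,0,0,0,-130,60]
  ]
}}

```text
time_s: 38.77
ee_pos: [0.5768, -0.0224, 0.3171]
ee_rot: [-3.14, 0.001, -0.003]
ft_force: [-0.1, 0.1, -1.1]
opening: 0.704
gripper_force: 0.0
```

```bash
python3 -c "
from bars import *
bars(z=.03,zf=.021);plan((.56,.1,.16,62),(.49,.19,.16,125),(.417,.243,.14,188))"
```

```text
t 38.77 grasp [ 0.5771 -0.0222  0.1624] a -0.05 z [ 0.002  0.002 -1.   ] F [-0.1  0.1 -1.1] open 0.704 gf 0.0 q [ 0.29  0.49 -0.39  1.84  0.24  0.86 -1.79]
bar 0.82 c [577.5  99.1] size [40.4 65.3] yaw -2.0 stickfar [72.  5.]
bar 0.73 c [437.4 229.1] size [48.5 57.5] yaw -171.4 stickfar [-38.  22.]
bar 0.69 c [576.4 -22.2] size [38.4 67.3] yaw -0.0 stickfar [72.  5.]
bar 0.59 c [577.   38.8] size [39.6 67.8] yaw 0.9 stickfar [71.  5.]
tips [[647.6, -21.8]]
turn [ -0.3   0.2 -62. ] shift [ -15.6 -122.5   -1.1] rows 8.7
turn [  0.   0. -63.] shift [  46.6 -104.1   -0. ] rows 8.8
turn [  0.   0. -63.] shift [ 85.3 -29.4  20. ] rows 8.8
```

Call:
{"fn": "send_rows", "kwargs": {
  "steps": [
    [0,0,-7,-2,-14,0,60],
    [0,0,-14,-4,-28,0,60],
    [0,0,-21,-6,-42,0,60],
    [0,0,-28,-8,-56,0,60],
    [0,0,-35,-10,-70,0,60],
    [0,0,-42,-12,-84,0,60],
    [0,0,-49,-14,-98,0,60],
    [0,0,-56,-15.6,-112,0,60],
    [0,0,-62,-15.6,-122.5,0,60]
  ]
}}

```text
time_s: 39.67
ee_pos: [0.5597, 0.1013, 0.3131]
ee_rot: [-2.683, -1.624, 0.007]
ft_force: [0.1, 0.8, -0.0]
opening: 0.706
gripper_force: 0.0
```

Call:
{"fn": "send_rows", "kwargs": {
  "steps": [
    [0,0,-7,5,-12,0,60],
    [0,0,-14,10,-24,0,60],
    [0,0,-21,16,-36,0,60],
    [0,0,-28,21,-48,0,60],
    [0,0,-35,26,-60,0,60],
    [0,0,-42,32,-72,0,60],
    [0,0,-49,37,-84,0,60],
    [0,0,-56,42,-96,0,60],
    [0,0,-63,46.6,-104,0,60]
  ]
}}

```text
time_s: 40.42
ee_pos: [0.4893, 0.1908, 0.3138]
ee_rot: [-1.438, -2.785, 0.002]
ft_force: [0.3, -0.9, -0.1]
opening: 0.702
gripper_force: 0.0
```

Call:
{"fn": "send_rows", "kwargs": {
  "steps": [
    [0,0,-7,10,-3,0,60],
    [0,0,-14,20,-6,0,60],
    [0,0,-21,30,-9,0,60],
    [0,0,-28,40,-12,5,60],
    [0,0,-35,50,-15,10,60],
    [0,0,-42,60,-18,15,60],
    [0,0,-49,70,-22,20,60],
    [0,0,-56,80,-26,20,60],
    [0,0,-63,85,-29.4,20,60],
    [0,0,-63,85,-29.4,20,60]
  ]
}}

```text
time_s: 41.25
ee_pos: [0.4162, 0.2433, 0.2942]
ee_rot: [0.226, -3.126, -0.005]
ft_force: [0.3, 0.4, -1.5]
opening: 0.702
gripper_force: 0.0
```

Call:
{"fn": "send_rows", "kwargs": {
  "steps": [
    [0,0,0,0,0,30,60],
    [0,0,0,0,0,60,60],
    [0,0,0,0,0,60,60],
    [0,0,0,0,0,60,60]
  ]
}}

```text
time_s: 41.58
ee_pos: [0.4173, 0.2428, 0.2346]
ee_rot: [0.215, -3.127, -0.002]
ft_force: [0.2, 1.1, 0.1]
opening: 0.706
gripper_force: 0.0
```

```bash
python3 -c "
from bars import *
bars()"
```

```text
t 41.58 grasp [0.4162 0.243  0.0799] a -172.14 z [-0.007  0.001 -1.   ] F [0.2 1.1 0.1] open 0.706 gf 0.0 q [ 0.23  0.77 -1.07  2.07  0.91  0.88  0.33]
bar 0.65 c [418.9 241.5] size [37.8 67.9] yaw -171.9 stickfar [-70. -11.]
bar 0.61 c [567.2  29. ] size [31.4 67.8] yaw -42.4 stickfar [ 41. -18.]
bar 0.58 c [556.4  -7.7] size [ 39.9 134.7] yaw -0.3 stickfar [130. -69.]
tips []
```

Call:
{"fn": "send_rows", "kwargs": {
  "steps": [
    [0,0,0,-2.5,-1.8,30,60],
    [0,0,0,-2.5,-1.8,48,60],
    [0,0,0,-2.5,-1.8,57,60],
    [0,0,0,-2.5,-1.8,58,60],
    [0,0,0,-2.5,-1.8,58,60],
    [0,0,0,-2.5,-1.8,58,50],
    [0,0,0,-2.5,-1.8,58,30],
    [0,0,0,-2.5,-1.8,58,30],
    [0,0,0,-2.5,-1.8,58,30],
    [0,0,0,-2.5,-1.8,58,30]
  ]
}}

```text
time_s: 42.57
ee_pos: [0.4206, 0.2423, 0.1789]
ee_rot: [0.218, -3.133, -0.005]
ft_force: [-0.6, -0.4, 6.9]
opening: 0.434
gripper_force: 30.4
```

Call:
{"fn": "send_rows", "kwargs": {
  "steps": [
    [0,0,0,0,0,0,30],
    [0,0,0,0,0,0,30],
    [0,0,0,0,0,0,30]
  ]
}}

```text
time_s: 42.82
ee_pos: [0.4206, 0.2422, 0.1789]
ee_rot: [0.218, -3.133, -0.005]
ft_force: [-0.3, -0.6, 6.8]
opening: 0.434
gripper_force: 30.4
```

```bash
python3 -c "
from h import *
pose();plan((.418,.2415,.16,188),(.49,.19,.17,125),(.56,.1,.17,62),(.576,-.0834,.15,0))"
```

```text
t 42.82 grasp [0.4204 0.2427 0.0242] a -172.04 z [-0.001  0.003 -1.   ] F [-0.3 -0.6  6.8] open 0.434 gf 30.4 q [ 0.16  0.85 -0.96  2.08  1.03  0.8   0.25]
turn [ 0.2 -0.  -0. ] shift [ 2.700e+00  1.000e-01 -1.358e+02] rows 3.3
turn [ 0. -0. 63.] shift [-64.1 -61.  -10. ] rows 8.8
turn [ 0. -0. 63.] shift [-113.9    5.7    0. ] rows 8.8
turn [ 0. -0. 62.] shift [-154.4  100.2   20. ] rows 8.7
```

Call:
{"fn": "send_rows", "kwargs": {
  "steps": [
    [0,0,0,0,0,-15,30],
    [0,0,0,0,0,-50,30],
    [0,0,0,0,0,-85,30],
    [0,0,0,0,0,-115,30],
    [0,0,0,0,0,-136,30],
    [0,0,0,0,0,-136,30]
  ]
}}

```text
time_s: 43.32
ee_pos: [0.4214, 0.2426, 0.3179]
ee_rot: [-0.217, 3.13, 0.008]
ft_force: [0.6, 0.7, -0.5]
opening: 0.436
gripper_force: 30.5
```

Call:
{"fn": "send_rows", "kwargs": {
  "steps": [
    [0,0,7,-7,-7,-5,30],
    [0,0,14,-14,-14,-10,30],
    [0,0,21,-21,-21,-10,30],
    [0,0,28,-28,-28,-10,30],
    [0,0,35,-35,-35,-10,30],
    [0,0,42,-42,-42,-10,30],
    [0,0,49,-50,-49,-10,30],
    [0,0,56,-57,-55,-10,30],
    [0,0,63,-64,-61,-10,30]
  ]
}}

```text
time_s: 44.07
ee_pos: [0.4926, 0.1893, 0.3228]
ee_rot: [-1.459, -2.778, 0.001]
ft_force: [-0.5, -0.2, 0.2]
opening: 0.436
gripper_force: 30.6
```

Call:
{"fn": "send_rows", "kwargs": {
  "steps": [
    [0,0,7,-13,1,0,30],
    [0,0,14,-26,1,0,30],
    [0,0,21,-39,2,0,30],
    [0,0,28,-52,3,0,30],
    [0,0,35,-65,3,0,30],
    [0,0,42,-78,4,0,30],
    [0,0,49,-90,5,0,30],
    [0,0,56,-102,5,0,30],
    [0,0,63,-114,5.7,0,30]
  ]
}}

```text
time_s: 44.82
ee_pos: [0.5624, 0.099, 0.3222]
ee_rot: [-2.695, -1.607, 0.004]
ft_force: [-0.3, -0.7, -0.0]
opening: 0.435
gripper_force: 30.6
```

Call:
{"fn": "send_rows", "kwargs": {
  "steps": [
    [0,0,7,-17,11,0,30],
    [0,0,14,-34,22,0,30],
    [0,0,21,-51,33,0,30],
    [0,0,28,-68,44,0,30],
    [0,0,35,-85,56,5,30],
    [0,0,42,-102,67,10,30],
    [0,0,49,-120,78,15,30],
    [0,0,56,-138,90,20,30],
    [0,0,62,-154.4,100,20,30],
    [0,0,62,-154.4,100,20,30]
  ]
}}

```text
time_s: 45.65
ee_pos: [0.5776, -0.0884, 0.3014]
ee_rot: [3.14, -0.016, -0.008]
ft_force: [0.0, -0.4, -0.7]
opening: 0.437
gripper_force: 30.5
```

Call:
{"fn": "send_rows", "kwargs": {
  "steps": [
    [0,0,0,0,0,30,30],
    [0,0,0,0,0,65,30],
    [0,0,0,0,0,90,30],
    [0,0,0,0,0,100,30],
    [0,0,0,0,0,100,30],
    [0,0,0,0,0,100,30]
  ]
}}

```text
time_s: 46.15
ee_pos: [0.578, -0.0827, 0.2026]
ee_rot: [-3.139, -0.001, 0.005]
ft_force: [0.0, -0.2, 0.2]
opening: 0.439
gripper_force: 30.5
```

```bash
python3 -c "
from h import *
pose();plan((.576,-.0834,.0338,0))"
```

```text
t 46.15 grasp [ 0.5775 -0.0822  0.048 ] a 0.04 z [-0.003  0.003 -1.   ] F [ 0.  -0.2  0.2] open 0.439 gf 30.5 q [ 0.33  0.66 -0.32  1.87  0.31  0.66 -1.74]
turn [-0.1  0.2  0. ] shift [-2.   0.8 14.2] rows 0.3
```

Call:
{"fn": "send_rows", "kwargs": {
  "steps": [
    [0,0,0,-1,1,8,30],
    [0,0,0,-1,1,13,30],
    [0,0,0,-1,1,14,30],
    [0,0,0,-1,1,14,30],
    [0,0,0,-1,1,14,30]
  ]
}}

```text
time_s: 46.57
ee_pos: [0.5769, -0.0843, 0.1889]
ee_rot: [-3.14, 0.001, 0.004]
ft_force: [0.6, 0.5, -1.0]
opening: 0.437
gripper_force: 30.5
```

```bash
python3 -c "
from h import *
pose()"
```

```text
t 46.57 grasp [ 0.5765 -0.084   0.0342] a -0.05 z [-0.003  0.002 -1.   ] F [ 0.6  0.5 -1. ] open 0.437 gf 30.5 q [ 0.32  0.68 -0.31  1.87  0.32  0.64 -1.75]
```

Call:
{"fn": "send_rows", "kwargs": {
  "steps": [
    [0,0,0,0,0,1,30],
    [0,0,0,0,0,1,30],
    [0,0,0,0,0,1,42],
    [0,0,0,0,0,1,46],
    [0,0,0,0,0,1,48],
    [0,0,0,0,0,-15,48],
    [0,0,0,0,0,-55,60],
    [0,0,0,0,0,-95,60],
    [0,0,0,0,0,-130,60],
    [0,0,0,0,0,-160,60]
  ]
}}

```text
time_s: 47.4
ee_pos: [0.5774, -0.0845, 0.351]
ee_rot: [-3.14, 0.001, 0.002]
ft_force: [0.4, 0.0, -0.3]
opening: 0.703
gripper_force: 0.0
```

Call:
{"fn": "send_rows", "kwargs": {
  "steps": [
    [0,0,0,20,-25,-30,60],
    [0,0,0,40,-60,-60,60],
    [0,0,0,60,-94,-90,60],
    [0,0,0,60,-94,-90,60],
    [0,0,0,60,-94,-90,60],
    [0,0,0,60,-94,-90,60]
  ]
}}

```text
time_s: 47.9
ee_pos: [0.6376, 0.0102, 0.4387]
ee_rot: [-3.139, -0.002, 0.004]
ft_force: [-0.5, -1.1, -0.7]
opening: 0.704
gripper_force: 0.0
```

```bash
python3 -c "
from bars import *
bars('w10',True,z=.03,zf=.021)"
```

```text
t 47.9 grasp [0.6372 0.0105 0.284 ] a 0.07 z [-0.003  0.002 -1.   ] F [-0.5 -1.1 -0.7] open 0.704 gf 0.0 q [ 0.24  0.46 -0.42  1.58  0.2   1.15 -1.8 ]
bar 0.89 c [576.6 -21.5] size [38.6 65.2] yaw 0.6 stickfar [73.  4.]
bar 0.82 c [595.9  39.4] size [ 37.6 104.2] yaw 179.6 stickfar [-55.   2.]
bar 0.72 c [578.5 100.2] size [37.8 64. ] yaw -1.6 stickfar [70.  4.]
bar 0.58 c [578.9 -83.6] size [39.  66.6] yaw 3.4 stickfar [72.  5.]
tips [[644.9, -22.5]]
```

View pics/w10.png

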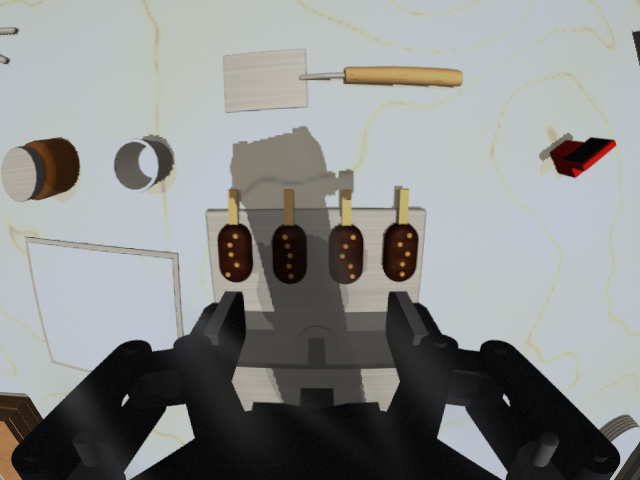

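All four bars lie side by side with their sticks over the front edge (columns 235, 289, 346, 400). The sheet is empty and the bystanders are untouched.

```bash
python3 -c "
from h import *
print(r.sign_off())"
```

```text
the job is handed in; nothing more can be done
None
```

The stand is set up and handed in, at about 48 s of the 210 allowed. The upper shelf is seated on the post and the sign holder caps it with its black face to the customers. All four bars are on the lower shelf with their sticks over the front edge. There were no tartlets on the baking sheet.

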